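# Screen worn balls from a mill charge

## Robot

A 6-joint arm with a two-finger parallel gripper is mounted at the origin on a cart in front of the work surface, level with it; the furniture and walls round the work are solid. World frame = base frame: x ahead of the robot, y to its left, z up, the work surface at z = 0. Lengths are in m, angles in degrees, forces in N, time in s.
With the tool pointing down it reaches from about 0.35 to 0.875 m from the base axis. Payload 4.2 kg.
Tool frame: the origin (TCP) lies on the centre line of the jaws, within the pads' length; the fingertips stand 11 mm ahead of it and the grasp point (between the pads) lies 8 mm behind it; z points along the fingers, y is the line along which they close (so a half turn about z gives the same grasp; the last joint's range is limited). The gripper opens to 87 mm and grips with 3 to 60 N. Pads are 19 mm wide; open, the fingers measure 117 mm over their backs; the gripper's body (75 mm by 190 mm) begins 51 mm behind the grasp point.
Start: joints at [-56.975, 22.042, 0.453, 0, -68.411, -14.817], TCP at [0.195, -0.594, 0.234] pointing down, gripper open.
Joint ranges: [-179.83, 179.83], [-69.29, 118.12], [-61.27, 80.66], [-181.25, 117.63], [-171.15, -9.14], [-177.46, 177.46]. Speed limits (degrees/s): [159.86, 159.86, 180, 180, 180, 180].

## Interface

Orientations are given as a 3x3 rotation matrix whose columns are the frame's x, y, z axes.
In Python, from station import r gives the robot as it stands.
- The arm moves only by the tool servo_tool, never from a script. Its argument "commands" is a list that holds one entry, the list of rows, each a list of 7 numbers: the closure, from 0 (fully open) to 1 (shut), then the shift along the tool's x, y, z in mm, then the turn, a rotation vector about the tool's x, y, z in rad. In form: [[[claw, x, y, z, ax, ay, az], ...]]. A call has exactly 5 rows; each row is the pose to reach, as a shift and turn from the pose commanded when the call began, along the tool's axes at that moment; what a row does not reach only later rows make up. A row lasts 1/10 s, in which the tool goes at most 50 mm and 8.59 degrees, less where a joint would pass 70% of its speed; a pose out of reach is approached as far as the arm can. A call with a gripper value outside its range is refused whole. The fingers move at their own pace and stop on an object; the grip force is fixed at half the most. Time passes only in rows, so rows that repeat a pose let the fingers close, or fill a call up. It gives the time, the measured TCP pose, the force, the opening and the grip force at its end, in the units of the state.
- r.sense(): the state, without advancing time (a new reading comes with each control period).
- r.capture(name): name is "side" or "top"; returns a dict with "pixels" (420x560x3 uint8, red, green, blue), "camera_matrix" (3x3 intrinsics, pixels), "R" (3x3) and "t" (3): a world point X has camera coordinates R X + t. Camera axes: x right, y down, z forward; pixel columns grow to the right and rows downward; lengths in m; the calibration is good to about 2 mm. A picture is of the moment at which its call begins. There is no depth.
- r.finish_job(): hands the job in; it is judged then, once.
The state is a dict: "time_s": time; "joints": joint angles; "joint_velocities": joint speeds; "effort": joint torques, N m; "tcp_pos": TCP position; "ee_rot": TCP orientation; "wrist_force": force on the tool from outside, world axes, zero at the start; "moment": the same for the moment, N m; "gripper_width": opening from 0.0 (shut) to 1.0 (fully open); "gripper_force": force on a finger pad.
Only numpy, scipy, OpenCV 4.12 (cv2) and the standard library are available. Lean on these libraries where they do the work, as an engineer would, in place of code of your own. Each camera call takes 0.05 s, during which the arm holds its last target. There are 200 camera calls.

## Task

The sieve basket standing on the catch pan on the balance holds a mill's grinding balls: shake it over the pan until every small worn ball has dropped through into the pan, then stand the basket with the large good balls upright along the rail bay of the spill tray, so that pan and worn balls are on the balance alone for weighing. Then let the pan (with its worn balls) and the empty mill jar change places, with a clear patch of bench to help: pan in the tray's flat bay, jar on the weighing plate. Last, tip all the good balls from the basket into the jar on the balance and put the empty basket back on the rails, leaving the beaker and the brown bottle at the back undisturbed.

Things in the scene. Friction and masses are not known exactly. Their poses are not given: they have to be found in the camera images.
- plate (a point): Centre of the top of the balance's steel weighing plate (140 mm along x, 176 mm along y), 60 mm above the bench. The top-pan balance is a white fixed instrument about 215 x 200 mm, with display and keys on the edge facing the robot. A tall fume box stands at the left rear of the work: its front is 0.55 m ahead of the robot's base, its right side 0.24 m to the left.
- flat_bay (a point): Centre of the floor (4 mm above the bench) of the flat bay of the white plastic spill tray, the one without rails, where the mill jar stands at first. The fixed tray (205 x 250 mm) has a 12 mm high rim and one 12 mm high partition; each of its two bays is 195 mm along this frame's x and 120 mm along y.
- rail_bay (a point): Centre of the tray's other bay, at the top of its two raised rails. The rails (12 mm wide, 6 mm high, tops 10 mm above the bench) run along this frame's y, 40 mm either side of its centre; the basket is to stand across both, its length along x (either way round). Rim and partition end 2 mm above the rail tops.
- pan_mid (a point): Centre, half-way up, of the loose aluminium catch pan: an open trough 156 mm long (its x), 66 mm wide (y), 40 mm high, walls and floor 3 mm, 0.16 kg. It stands on the weighing plate at first. Can be gripped across its 66 mm width from above.
- basket_floor (a point): Centre of the upper face of the loose steel sieve basket's floor (3 mm plate); z up, x towards the chute. Inside 125 x 60 mm, walls 36 mm high. Two slots along x, 16 mm wide, running 120 mm from the back wall to the chute, centred 12 mm either side of the middle; flat strips 10 mm wide lie beside the side walls, 8 mm between the slots. Two skids reach 8 mm below this point.
- basket: The same basket, 0.26 kg; origin 3 mm below basket_floor, under the floor plate. At first it stands on the pan's long edges, skids inside. Small balls on the flat strips stay there until it is rocked or shaken: balls begin to roll at a lean of 5 to 10 degrees. A 49 mm wide chute rises in front (+x) at 25 degrees; leant chute-down by 30 to 40 degrees the good balls roll out over its lip.
- basket_grip (a point): Centre of the grip bar of the basket's fixed bail: 10 mm thick along x, 18 mm high, 68 mm long along y, 81 mm above basket_floor and 10 mm in front of it. The near-balanced place to hold the basket.
- basket_lip (a point): Middle of the chute's lip, upper side: about 113 mm ahead (+x) of and 23 mm above basket_floor. The chute is 53 mm wide outside.
- jar_mid (a point): Centre, half-way up, of the loose white porcelain mill jar, an open cylinder 66 mm across outside, 57 mm inside, 66 mm high, floor 6 mm, about 0.25 kg; empty at first. The bench behind tray and balance, in front of the bystanders and between them, is clear.
- good_0_center (a point): Centre of a good steel grinding ball, 22 mm across, 44 g. Three to five of these are present; they cannot pass the slots.
- good_1_center (a point): Centre of a good steel grinding ball, 22 mm across, 44 g. Three to five of these are present; they cannot pass the slots.
- good_2_center (a point): Centre of a good steel grinding ball, 22 mm across, 44 g. Three to five of these are present; they cannot pass the slots.
- good_3_center (a point): Centre of a good steel grinding ball, 22 mm across, 44 g. Three to five of these are present; they cannot pass the slots.
- good_4_center (a point): Centre of a good steel grinding ball, 22 mm across, 44 g. Three to five of these are present; they cannot pass the slots.
- worn_0_center (a point): Centre of a worn steel grinding ball, 14 mm across, 11 g. Three to five of these are present; they pass the slots.
- worn_1_center (a point): Centre of a worn steel grinding ball, 14 mm across, 11 g. Three to five of these are present; they pass the slots.
- worn_2_center (a point): Centre of a worn steel grinding ball, 14 mm across, 11 g. Three to five of these are present; they pass the slots.
- worn_3_center (a point): Centre of a worn steel grinding ball, 14 mm across, 11 g. Three to five of these are present; they pass the slots.
- worn_4_center (a point): Centre of a worn steel grinding ball, 14 mm across, 11 g. Three to five of these are present; they pass the slots.
- glass_beaker: Bystander: glass beaker, 52 x 57 mm, 70 mm high, at the back of the bench; origin in the middle of its underside, z up.
- amber_bottle: Bystander: brown glass reagent bottle, 56 mm across, 115 mm high, at the back; origin in the middle of its underside, z up.

How it is judged (in metres and radians):
On the way, in this order (a step that is already met when the one before it is completed fails the run):
1. all worn balls lie in the pan, the pan stands on the weighing plate, and the basket stands on the rails with all good balls still in it (x of worn_0_center in the frame of pan_mid between -0.078 and 0.078 m and y of worn_0_center in the frame of pan_mid between -0.033 and 0.033 m and z of worn_0_center in the frame of pan_mid between -0.02 and 0.02 m and x of worn_1_center in the frame of pan_mid between -0.078 and 0.078 m and y of worn_1_center in the frame of pan_mid between -0.033 and 0.033 m and z of worn_1_center in the frame of pan_mid between -0.02 and 0.02 m and x of worn_2_center in the frame of pan_mid between -0.078 and 0.078 m and y of worn_2_center in the frame of pan_mid between -0.033 and 0.033 m and z of worn_2_center in the frame of pan_mid between -0.02 and 0.02 m and x of worn_3_center in the frame of pan_mid between -0.078 and 0.078 m and y of worn_3_center in the frame of pan_mid between -0.033 and 0.033 m and z of worn_3_center in the frame of pan_mid between -0.02 and 0.02 m and x of worn_4_center in the frame of pan_mid between -0.078 and 0.078 m and y of worn_4_center in the frame of pan_mid between -0.033 and 0.033 m and z of worn_4_center in the frame of pan_mid between -0.02 and 0.02 m and x of good_0_center in the frame of basket_floor between -0.078 and 0.078 m and y of good_0_center in the frame of basket_floor between -0.033 and 0.033 m and z of good_0_center in the frame of basket_floor between -0.005 and 0.04 m and x of good_1_center in the frame of basket_floor between -0.078 and 0.078 m and y of good_1_center in the frame of basket_floor between -0.033 and 0.033 m and z of good_1_center in the frame of basket_floor between -0.005 and 0.04 m and x of good_2_center in the frame of basket_floor between -0.078 and 0.078 m and y of good_2_center in the frame of basket_floor between -0.033 and 0.033 m and z of good_2_center in the frame of basket_floor between -0.005 and 0.04 m and x of good_3_center in the frame of basket_floor between -0.078 and 0.078 m and y of good_3_center in the frame of basket_floor between -0.033 and 0.033 m and z of good_3_center in the frame of basket_floor between -0.005 and 0.04 m and x of good_4_center in the frame of basket_floor between -0.078 and 0.078 m and y of good_4_center in the frame of basket_floor between -0.033 and 0.033 m and z of good_4_center in the frame of basket_floor between -0.005 and 0.04 m and x of basket_floor in the frame of rail_bay between -0.045 and 0.045 m and y of basket_floor in the frame of rail_bay between -0.032 and 0.032 m and z of basket_floor in the frame of rail_bay between 0.002 and 0.016 m and angle between each of basket_floor, pan_mid's own z axis and vertical below 0.12 rad and angle between the x axis of basket_floor and the x axis of rail_bay, either way round below 0.3 rad and x of pan_mid in the frame of plate between -0.06 and 0.06 m and y of pan_mid in the frame of plate between -0.07 and 0.07 m and z of pan_mid in the frame of plate between 0.014 and 0.028 m), for 0.5 s.
2. the pan with all worn balls stands in the flat bay and the jar on the weighing plate, the good balls still in the basket on its rails (x of worn_0_center in the frame of pan_mid between -0.078 and 0.078 m and y of worn_0_center in the frame of pan_mid between -0.033 and 0.033 m and z of worn_0_center in the frame of pan_mid between -0.02 and 0.02 m and x of worn_1_center in the frame of pan_mid between -0.078 and 0.078 m and y of worn_1_center in the frame of pan_mid between -0.033 and 0.033 m and z of worn_1_center in the frame of pan_mid between -0.02 and 0.02 m and x of worn_2_center in the frame of pan_mid between -0.078 and 0.078 m and y of worn_2_center in the frame of pan_mid between -0.033 and 0.033 m and z of worn_2_center in the frame of pan_mid between -0.02 and 0.02 m and x of worn_3_center in the frame of pan_mid between -0.078 and 0.078 m and y of worn_3_center in the frame of pan_mid between -0.033 and 0.033 m and z of worn_3_center in the frame of pan_mid between -0.02 and 0.02 m and x of worn_4_center in the frame of pan_mid between -0.078 and 0.078 m and y of worn_4_center in the frame of pan_mid between -0.033 and 0.033 m and z of worn_4_center in the frame of pan_mid between -0.02 and 0.02 m and x of good_0_center in the frame of basket_floor between -0.078 and 0.078 m and y of good_0_center in the frame of basket_floor between -0.033 and 0.033 m and z of good_0_center in the frame of basket_floor between -0.005 and 0.04 m and x of good_1_center in the frame of basket_floor between -0.078 and 0.078 m and y of good_1_center in the frame of basket_floor between -0.033 and 0.033 m and z of good_1_center in the frame of basket_floor between -0.005 and 0.04 m and x of good_2_center in the frame of basket_floor between -0.078 and 0.078 m and y of good_2_center in the frame of basket_floor between -0.033 and 0.033 m and z of good_2_center in the frame of basket_floor between -0.005 and 0.04 m and x of good_3_center in the frame of basket_floor between -0.078 and 0.078 m and y of good_3_center in the frame of basket_floor between -0.033 and 0.033 m and z of good_3_center in the frame of basket_floor between -0.005 and 0.04 m and x of good_4_center in the frame of basket_floor between -0.078 and 0.078 m and y of good_4_center in the frame of basket_floor between -0.033 and 0.033 m and z of good_4_center in the frame of basket_floor between -0.005 and 0.04 m and x of basket_floor in the frame of rail_bay between -0.045 and 0.045 m and y of basket_floor in the frame of rail_bay between -0.032 and 0.032 m and z of basket_floor in the frame of rail_bay between 0.002 and 0.016 m and angle between each of basket_floor, pan_mid, jar_mid's own z axis and vertical below 0.12 rad and angle between the x axis of basket_floor and the x axis of rail_bay, either way round below 0.3 rad and x of pan_mid in the frame of flat_bay between -0.045 and 0.045 m and y of pan_mid in the frame of flat_bay between -0.04 and 0.04 m and z of pan_mid in the frame of flat_bay between 0.014 and 0.028 m and x of jar_mid in the frame of plate between -0.055 and 0.055 m and y of jar_mid in the frame of plate between -0.07 and 0.07 m and z of jar_mid in the frame of plate between 0.025 and 0.042 m), for 0.3 s.
At the end, for the whole second after the job is handed in: All good balls in the jar, upright on the plate (centre within 55 mm in x, 70 in y); all worn balls in the pan, level in the flat bay (within 45 and 40 mm); the empty basket level on both rails, lengthwise within 0.3 rad (floor centre within 45 and 32 mm of the bay's); all at rest (x of worn_0_center in the frame of pan_mid between -0.078 and 0.078 m and y of worn_0_center in the frame of pan_mid between -0.033 and 0.033 m and z of worn_0_center in the frame of pan_mid between -0.02 and 0.02 m and x of worn_1_center in the frame of pan_mid between -0.078 and 0.078 m and y of worn_1_center in the frame of pan_mid between -0.033 and 0.033 m and z of worn_1_center in the frame of pan_mid between -0.02 and 0.02 m and x of worn_2_center in the frame of pan_mid between -0.078 and 0.078 m and y of worn_2_center in the frame of pan_mid between -0.033 and 0.033 m and z of worn_2_center in the frame of pan_mid between -0.02 and 0.02 m and x of worn_3_center in the frame of pan_mid between -0.078 and 0.078 m and y of worn_3_center in the frame of pan_mid between -0.033 and 0.033 m and z of worn_3_center in the frame of pan_mid between -0.02 and 0.02 m and x of worn_4_center in the frame of pan_mid between -0.078 and 0.078 m and y of worn_4_center in the frame of pan_mid between -0.033 and 0.033 m and z of worn_4_center in the frame of pan_mid between -0.02 and 0.02 m and horizontal distance between each of good_0_center, good_1_center, good_2_center, good_3_center, good_4_center and jar_mid below 0.03 m and z of good_0_center in the frame of jar_mid between -0.033 and 0.033 m and z of good_1_center in the frame of jar_mid between -0.033 and 0.033 m and z of good_2_center in the frame of jar_mid between -0.033 and 0.033 m and z of good_3_center in the frame of jar_mid between -0.033 and 0.033 m and z of good_4_center in the frame of jar_mid between -0.033 and 0.033 m and x of basket_floor in the frame of rail_bay between -0.045 and 0.045 m and y of basket_floor in the frame of rail_bay between -0.032 and 0.032 m and z of basket_floor in the frame of rail_bay between 0.002 and 0.016 m and angle between each of basket_floor, pan_mid, jar_mid's own z axis and vertical below 0.12 rad and angle between the x axis of basket_floor and the x axis of rail_bay, either way round below 0.3 rad and x of pan_mid in the frame of flat_bay between -0.045 and 0.045 m and y of pan_mid in the frame of flat_bay between -0.04 and 0.04 m and z of pan_mid in the frame of flat_bay between 0.014 and 0.028 m and x of jar_mid in the frame of plate between -0.055 and 0.055 m and y of jar_mid in the frame of plate between -0.07 and 0.07 m and z of jar_mid in the frame of plate between 0.025 and 0.042 m and linear speed of each of pan, basket, mill_jar below 0.03 m/s); the robot touches nothing.
It fails at once if the beaker is knocked over or pushed more than 40 mm (distance of glass_beaker from where it was at the start of the episode above 0.04 m or angle between glass_beaker's own z axis and vertical above 0.5 rad).
It fails at once if the brown bottle is knocked over or pushed more than 40 mm (distance of amber_bottle from where it was at the start of the episode above 0.04 m or angle between amber_bottle's own z axis and vertical above 0.5 rad).
Of good_0, good_1, good_2, good_3, good_4 only 3 to 5 are there at a start; the rules pass over those that are not, and their reading is None.
Of worn_0, worn_1, worn_2, worn_3, worn_4 only 3 to 5 are there at a start; the rules pass over those that are not, and their reading is None.
At some moment in a run one of mill_jar may be knocked a few centimetres aside while the robot is not near it.
It also fails if it takes over 192 s, if anything falls off the work surface, if the arm or the gripper's body presses on something with over 40 N, if the wrist force passes 120 N, or if a joint passes its speed limit or range.

## Working session

There is one attempt and no reset: what is moved stays moved. The work goes in short steps, Python scripts to look and compute and a tool call to move; the robot and the scene stay as the last step left them, time stands still between calls to the robot, and variables do not carry over. Pictures are saved under pics/ and viewed, at most 14 in all, crops included, and the job is handed in when it is done.

Besides the shell and the picture viewer there is one more tool, called after "Emit:" by a JSON object that holds its "method" and its "body", one argument or row to a line. servo_tool: Moves the arm, as the interface text tells. Its arguments: {"type":"object","properties":{"commands":{"type":"array","items":{"type":"array","items":{"type":"array","items":{"type":"number"}}}}},"required":["commands"]}

```bash
mkdir -p pics; ls
cat > h.py <<'E'
import numpy as np,cv2
from station import r
def shot(n,f):
    c=r.capture(n); cv2.imwrite('pics/'+f,cv2.cvtColor(c['pixels'],cv2.COLOR_RGB2BGR)); return c
def ray(c,u,v):
    K,R,t=[np.array(c[k]) for k in('camera_matrix','R','t')]
    return -R.T@t, R.T@np.linalg.inv(K)@np.array([u,v,1.])
def onz(c,u,v,z):
    o,d=ray(c,u,v); return (o+d*(z-o[2])/d[2]).round(4)
def proj(c,X):
    p=np.array(c['camera_matrix'])@(np.array(c['R'])@np.array(X)+np.array(c['t'])); return (p[:2]/p[2]).round(1)
def two(c1,p1,c2,p2):
    o1,d1=ray(c1,*p1);o2,d2=ray(c2,*p2)
    s=np.linalg.lstsq(np.c_[d1,-d2],o2-o1,rcond=None)[0]
    a,b=o1+s[0]*d1,o2+s[1]*d2; return ((a+b)/2).round(4),np.linalg.norm(a-b).round(4)
E
python3 - <<'E'
from h import *
import pickle
d={n:shot(n,n+'0.png') for n in('top','side')}
pickle.dump(d,open('c0.pkl','wb'))
for n in d: print(n,d[n]['camera_matrix'],ray(d[n],280,210))
s=r.sense();print(s)
E
```

```text
pics
top [[434.48547733   0.         279.56088353]
 [  0.         434.48547733 205.2835716 ]
 [  0.           0.           1.        ]] (array([ 0.47791092, -0.06536477,  1.0856515 ]), array([ 0.102737  , -0.00320769, -0.99476313]))
side [[415.24329583   0.         279.06557527]
 [  0.         415.24329583 209.77979115]
 [  0.           0.           1.        ]] (array([ 0.52378734, -0.80643864,  0.51480498]), array([ 0.0619542 ,  0.88618621, -0.45917428]))
{'time_s': 0.1, 'joints': array([-5.69746160e+01,  2.20868581e+01,  3.89517640e-01, -2.61085843e-02,
       -6.84112768e+01, -1.48153738e+01]), 'joint_velocities': array([ 0.05992361, -0.12068245,  0.11660759,  0.15677123,  0.02226553,
       -0.06541181]), 'effort': array([-4.06751878e-04, -3.91688490e+01,  1.87936270e+01,  4.23195809e+00,
        1.34389472e-02, -8.06993648e-05]), 'tcp_pos': array([ 0.19516722, -0.59321547,  0.23257467]), 'ee_rot': array([[-9.49969951e-01, -3.12340573e-01, -6.77917133e-04],
       [-3.12341299e-01,  9.49968210e-01,  1.82033133e-03],
       [ 7.54363954e-05,  1.94100158e-03, -9.99998113e-01]]), 'wrist_force': array([-0.51950819,  0.78947835, -1.01151877]), 'moment': array([-0.02012467, -0.05955488, -0.04408565]), 'gripper_force': 0.0, 'gripper_width': 0.9976835995093554}
```

View pics/top0.png

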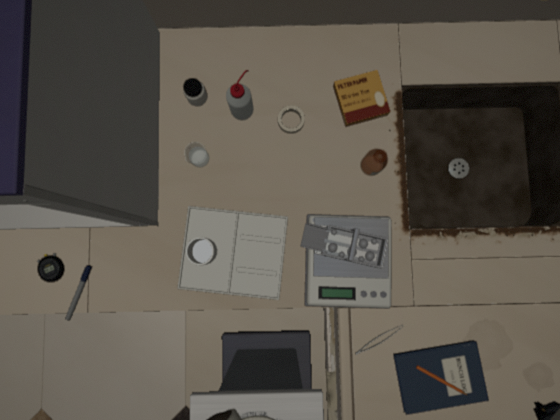

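View pics/side0.png

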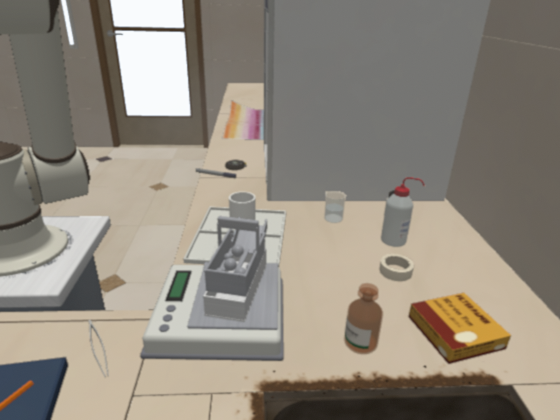

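The top view shows the tray at about (235,252) with the jar at (202,250) in the left bay and the rails in the right bay. The balance is at (348,260), with the basket's chute pointing left at (315,237). The bystanders are the beaker (197,155) and the bottle (374,161). Next I'll crop closer.

Run:
```python
from h import *
t=cv2.imread('pics/top0.png')[200:315,172:400]
t=cv2.convertScaleAbs(cv2.resize(t,None,fx=3.5,fy=3.5,interpolation=cv2.INTER_CUBIC),alpha=1.3); cv2.imwrite('pics/t0z.png',t)
t=cv2.imread('pics/side0.png')[185:360,145:300]
cv2.imwrite('pics/s0z.png',cv2.resize(t,None,fx=3.4,fy=3.4,interpolation=cv2.INTER_CUBIC))
```

```text
(no output)
```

View pics/t0z.png

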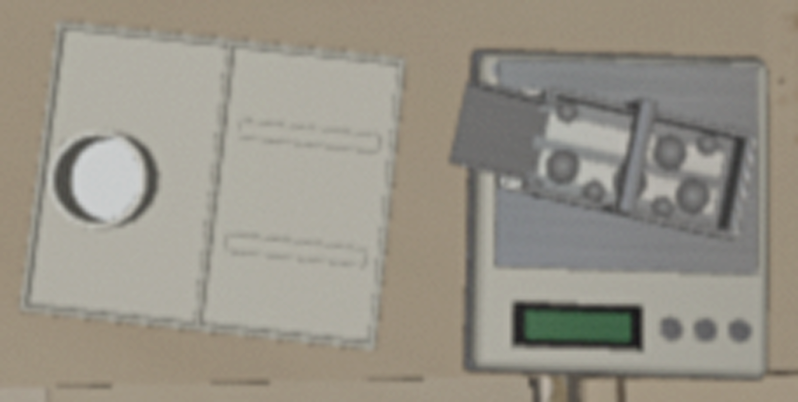

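View pics/s0z.png

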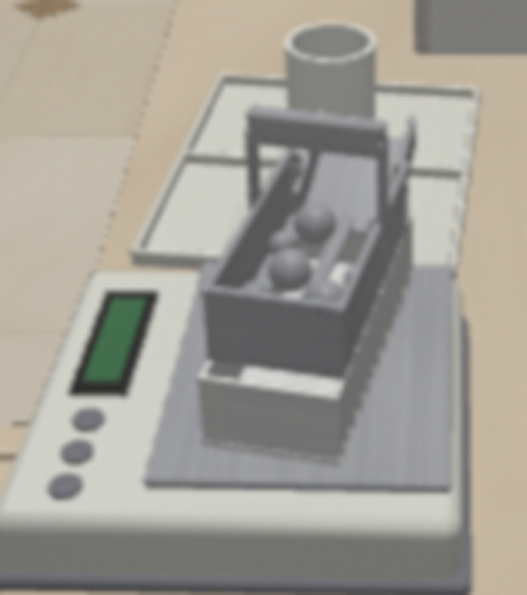

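Run:
```python
from h import *
import pickle
d=pickle.load(open('c0.pkl','rb'));T=d['top'];S=d['side']
f=lambda x,y:(172+x/3.5,200+y/3.5); g=lambda x,y:(145+x/3.4,185+y/3.4)
P=lambda n,L,z:[print(n,onz(T,*f(*p),z)) for p in L]
P('tray',[(60,25),(403,60),(25,308),(372,347)],.012)
P('part',[(232,47),(203,323)],.012)
P('rails',[(240,127),(378,142),(228,244),(366,258)],.010)
P('plate',[(495,60),(757,68),(758,275),(495,268)],.06)
P('bar top',[(650,100),(636,100),(632,210),(617,208)],.193)
P('rim',[(748,138),(728,235)],.139)
P('lip',[(466,84),(452,162)],.128)
P('good',[(563,165),(669,152),(692,195)],.112)
P('jar',[(106,180)],.07)
print('bar two',two(T,f(643,101),S,g(384,130)),two(T,f(624,208),S,g(250,112)))
print('jar rim side',[onz(S,*g(*p),.07) for p in [(286,42),(375,42),(330,25),(330,62)]])
print('beaker',onz(T,197,157,.04),'bottle',onz(T,372,164,.06))
```

```text
tray [0.6009 0.1568 0.012 ]
tray [ 0.5706 -0.0861  0.012 ]
tray [0.4033 0.1808 0.012 ]
tray [ 0.3714 -0.0599  0.012 ]
part [0.5825 0.0349 0.012 ]
part [0.3904 0.0571 0.012 ]
rails [0.5258 0.03   0.01  ]
rails [ 0.5131 -0.0672  0.01  ]
rails [0.4442 0.0394 0.01  ]
rails [ 0.4324 -0.057   0.01  ]
plate [ 0.5651 -0.1475  0.06  ]
plate [ 0.5558 -0.3244  0.06  ]
plate [ 0.4177 -0.3182  0.06  ]
plate [ 0.4261 -0.1432  0.06  ]
bar top [ 0.5283 -0.2271  0.193 ]
bar top [ 0.5284 -0.2189  0.193 ]
bar top [ 0.4644 -0.2139  0.193 ]
bar top [ 0.4658 -0.2052  0.193 ]
rim [ 0.5064 -0.2967  0.139 ]
rim [ 0.4471 -0.2814  0.139 ]
lip [ 0.5445 -0.1233  0.128 ]
lip [ 0.4958 -0.1131  0.128 ]
good [ 0.4926 -0.1846  0.112 ]
good [ 0.4994 -0.2525  0.112 ]
good [ 0.4718 -0.2659  0.112 ]
jar [0.49   0.1141 0.07  ]
bar two (array([ 0.5288, -0.2236,  0.1891]), np.float64(0.0016)) (array([ 0.4658, -0.2095,  0.1916]), np.float64(0.0002))
jar rim side [array([0.4622, 0.1211, 0.07  ]), array([0.5266, 0.1206, 0.07  ]), array([0.4933, 0.1501, 0.07  ]), array([0.4947, 0.0883, 0.07  ])]
beaker [0.721 0.132 0.04 ] bottle [ 0.6901 -0.292   0.06  ]
```

```bash
cat >> h.py <<'E'
from scipy.spatial.transform import Rotation as Ro
def down(yaw):
    a=np.radians(yaw); y=np.array([np.cos(a),np.sin(a),0]); z=np.array([0,0,-1.]); return np.c_[np.cross(y,z),y,z]
def go(p,R1,p0=None,R0=None):
    s=r.sense(); p0=s['tcp_pos'] if p0 is None else np.array(p0); R0=np.array(s['ee_rot']) if R0 is None else R0
    print('shift',((R0.T@(np.array(p)-p0))*1000).round(1),'turn',Ro.from_matrix(R0.T@R1).as_rotvec().round(3),'t',s['time_s'],'w',round(s['gripper_width'],3))
def st():
    s=r.sense(); R=s['ee_rot']; print('t',s['time_s'],'tcp',s['tcp_pos'].round(4),'yawY',np.degrees(np.arctan2(R[1,1],R[0,1])).round(1),'z',R[:,2].round(3),'F',s['wrist_force'].round(1),'w',round(s['gripper_width'],3),'gf',round(s['gripper_force'],1),'j',s['joints'].round(0))
E
python3 -c "
from h import *
go((.497,-.2165,.25),down(77.2))"
```

```text
shift [-404.4  263.6  -16.9] turn [ 0.002 -0.001  0.541] t 0.1 w 0.998
```

Emit:
{"method": "servo_tool", "body": {
  "commands": [
    [[0,-40,26,-3,0,0,0.054],[0,-80,53,-6,0,0,0.108],[0,-121,79,-8,0,0,0.162],[0,-161,105,-12,0,0,0.216],[0,-202,132,-17,0,0,0.271]]
  ]
}}

```text
time_s: 0.6
tcp_pos: [0.3465, -0.4034, 0.2501]
ee_rot: [[-0.999, -0.044, -0.001], [-0.044, 0.999, 0.001], [0.001, 0.001, -1.0]]
wrist_force: [0.8, -0.1, 0.1]
gripper_width: 0.999
gripper_force: 0.0
```

```bash
python3 -c "
from h import *
st();go((.497,-.2165,.25),down(77.2))"
```

```text
t 0.6 tcp [ 0.3465 -0.4034  0.2501] yawY 92.5 z [-0.001  0.001 -1.   ] F [ 0.8 -0.1  0.1] w 0.999 gf 0.0 j [-32.  12. -11.  -0. -67. -56.]
shift [-158.6  180.1    0.2] turn [ 0.001 -0.001  0.267] t 0.6 w 0.999
```

Emit:
{"method": "servo_tool", "body": {
  "commands": [
    [[0,-32,36,0,0,0,0.054],[0,-64,72,0,0,0,0.108],[0,-96,108,0,0,0,0.162],[0,-128,144,0,0,0,0.216],[0,-159,180,0,0,0,0.267]]
  ]
}}

```text
time_s: 1.1
tcp_pos: [0.4971, -0.216, 0.2503]
ee_rot: [[-0.975, 0.22, -0.0], [0.22, 0.975, 0.0], [0.0, 0.0, -1.0]]
wrist_force: [0.9, -0.4, -0.8]
gripper_width: 1.001
gripper_force: 0.0
```

Emit:
{"method": "servo_tool", "body": {
  "commands": [
    [[0,0,0,20,0,0,0],[0,0,0,35,0,0,0],[0,0,0,45,0,0,0],[0,0,0,50,0,0,0],[0,0,0,50,0,0,0]]
  ]
}}

```text
time_s: 1.6
tcp_pos: [0.4959, -0.2182, 0.2]
ee_rot: [[-0.976, 0.219, -0.001], [0.219, 0.976, 0.0], [0.001, -0.0, -1.0]]
wrist_force: [0.8, -0.1, -0.4]
gripper_width: 0.998
gripper_force: 0.0
```

```bash
python3 -c "
from h import *
st();go((.497,-.2165,.176),down(77.2))
c=shot('side','a.png')
t=cv2.imread('pics/a.png')[140:340,130:330]
cv2.imwrite('pics/a.png',cv2.resize(t,None,fx=3,fy=3,interpolation=cv2.INTER_CUBIC))"
```

```text
t 1.6 tcp [ 0.4959 -0.2182  0.2   ] yawY 77.3 z [-0.001  0.    -1.   ] F [ 0.8 -0.1 -0.4] w 0.998 gf 0.0 j [ -7.  16. -14.   0. -60. -96.]
shift [-0.7  1.9 24. ] turn [-0.    -0.001  0.003] t 1.6 w 0.998
```

View pics/a.png

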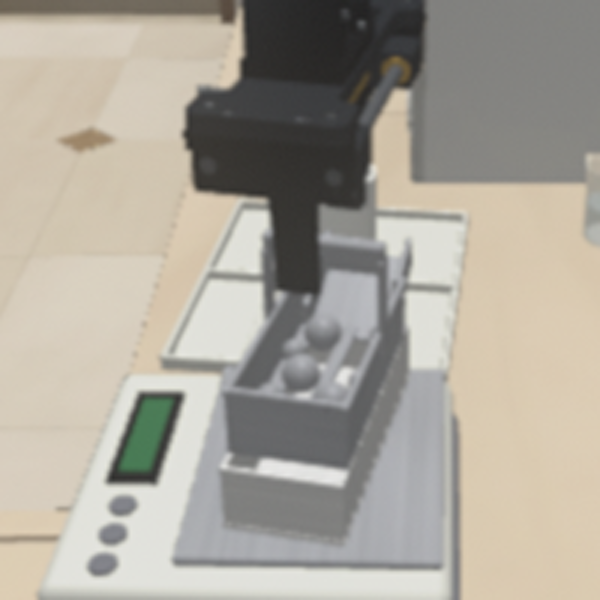

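The near finger stands behind the bail at about (297,240), and the gripper is centred on the bar. Next I descend and grip.

Emit:
{"method": "servo_tool", "body": {
  "commands": [
    [[0,0,1,12,0,0,0],[0,0,2,24,0,0,0],[0.4,0,2,24,0,0,0],[0.8,0,2,24,0,0,0],[1,0,2,24,0,0,0]]
  ]
}}

```text
time_s: 2.15
tcp_pos: [0.4971, -0.2161, 0.1768]
ee_rot: [[-0.976, 0.218, 0.001], [0.218, 0.976, -0.0], [-0.001, -0.0, -1.0]]
wrist_force: [-0.2, -0.9, 0.4]
gripper_width: 0.814
gripper_force: 0.0
```

Emit:
{"method": "servo_tool", "body": {
  "commands": [
    [[1,0,0,0,0,0,0],[1,0,0,0,0,0,0],[1,0,0,0,0,0,0],[1,0,0,0,0,0,0],[1,0,0,0,0,0,0]]
  ]
}}

```text
time_s: 2.65
tcp_pos: [0.4968, -0.216, 0.1766]
ee_rot: [[-0.976, 0.218, 0.0], [0.218, 0.976, -0.0], [-0.0, -0.0, -1.0]]
wrist_force: [0.0, -0.0, -1.0]
gripper_width: 0.355
gripper_force: 0.0
```

```bash
python3 -c "
from h import *
st()"
```

```text
t 2.65 tcp [ 0.4968 -0.216   0.1766] yawY 77.4 z [ 0. -0. -1.] F [ 0. -0. -1.] w 0.355 gf 0.0 j [ -6.  17. -16.   0. -57. -96.]
```

Emit:
{"method": "servo_tool", "body": {
  "commands": [
    [[1,0,0,0,0,0,0],[1,0,0,0,0,0,0],[1,0,0,0,0,0,0],[1,0,0,0,0,0,0],[1,0,0,0,0,0,0]]
  ]
}}

```text
time_s: 3.15
tcp_pos: [0.4969, -0.2162, 0.1766]
ee_rot: [[-0.976, 0.218, 0.0], [0.218, 0.976, -0.0], [-0.0, -0.0, -1.0]]
wrist_force: [0.3, -1.0, -1.6]
gripper_width: 0.111
gripper_force: 29.9
```

Emit:
{"method": "servo_tool", "body": {
  "commands": [
    [[1,0,0,-2,0,0,0],[1,0,0,-6,0,0,0],[1,0,0,-10,0,0,0],[1,0,0,-14,0,0,0],[1,0,0,-14,0,0,0]]
  ]
}}

```text
time_s: 3.65
tcp_pos: [0.4971, -0.216, 0.1913]
ee_rot: [[-0.976, 0.218, 0.001], [0.218, 0.976, -0.0], [-0.001, 0.0, -1.0]]
wrist_force: [-0.1, 0.5, -4.2]
gripper_width: 0.11
gripper_force: 29.9
```

Emit:
{"method": "servo_tool", "body": {
  "commands": [
    [[1,-8.7,0,0.5,0,0.12,0],[1,-17.4,0,2.1,0,0.24,0],[1,-17.4,0,2.1,0,0.24,0],[1,-17.4,0,2.1,0,0.24,0],[1,-17.4,0,2.1,0,0.24,0]]
  ]
}}

```text
time_s: 4.15
tcp_pos: [0.5133, -0.2196, 0.1885]
ee_rot: [[-0.948, 0.219, -0.231], [0.212, 0.976, 0.052], [0.237, 0.0, -0.971]]
wrist_force: [-0.2, 0.7, -3.1]
gripper_width: 0.108
gripper_force: 30.0
```

Emit:
{"method": "servo_tool", "body": {
  "commands": [
    [[1,8.7,0,0.5,0,-0.12,0],[1,17.4,0,2.1,0,-0.24,0],[1,25.7,0,4.7,0,-0.36,0],[1,33.7,0,8.2,0,-0.48,0],[1,33.7,0,8.2,0,-0.48,0]]
  ]
}}

```text
time_s: 4.65
tcp_pos: [0.4702, -0.2108, 0.1862]
ee_rot: [[-0.95, 0.22, 0.224], [0.214, 0.976, -0.05], [-0.229, 0.001, -0.973]]
wrist_force: [-1.1, -0.3, -4.6]
gripper_width: 0.114
gripper_force: 30.0
```

Emit:
{"method": "servo_tool", "body": {
  "commands": [
    [[1,0,0,0,0,0,0],[1,0,0,0,0,0,0],[1,-8.7,0,0.5,0,0.12,0],[1,-17.4,0,2.1,0,0.24,0],[1,-17.4,0,2.1,0,0.24,0]]
  ]
}}

```text
time_s: 5.15
tcp_pos: [0.5026, -0.2171, 0.1907]
ee_rot: [[-0.976, 0.218, 0.003], [0.218, 0.976, -0.001], [-0.003, -0.0, -1.0]]
wrist_force: [0.4, -0.4, -4.6]
gripper_width: 0.112
gripper_force: 30.0
```

Emit:
{"method": "servo_tool", "body": {
  "commands": [
    [[1,0,-6,-0.5,-0.08,0,0],[1,0,-11.8,-0.7,-0.16,0,0],[1,0,-11.8,-0.7,-0.16,0,0],[1,0,-11.8,-0.7,-0.16,0,0],[1,0,-11.8,-0.7,-0.16,0,0]]
  ]
}}

```text
time_s: 5.65
tcp_pos: [0.4944, -0.2273, 0.1911]
ee_rot: [[-0.976, 0.215, 0.034], [0.218, 0.964, 0.155], [0.0, 0.158, -0.987]]
wrist_force: [-0.2, 0.1, -4.0]
gripper_width: 0.114
gripper_force: 30.0
```

Emit:
{"method": "servo_tool", "body": {
  "commands": [
    [[1,0,5.8,1,0.08,0,0],[1,0,11.5,2.5,0.16,0,0],[1,0,17.1,4.5,0.24,0,0],[1,0,22.5,6.9,0.32,0,0],[1,0,22.5,6.9,0.32,0,0]]
  ]
}}

```text
time_s: 6.15
tcp_pos: [0.4992, -0.2021, 0.1873]
ee_rot: [[-0.977, 0.21, -0.036], [0.213, 0.964, -0.157], [0.002, -0.161, -0.987]]
wrist_force: [1.5, 0.5, -3.4]
gripper_width: 0.112
gripper_force: 30.0
```

Emit:
{"method": "servo_tool", "body": {
  "commands": [
    [[1,0,0,0,0,0,0],[1,0,0,0,0,0,0],[1,0,-6,-0.5,-0.08,0,0],[1,0,-11.8,-0.7,-0.16,0,0],[1,0,-11.8,-0.7,-0.16,0,0]]
  ]
}}

```text
time_s: 6.65
tcp_pos: [0.4976, -0.2183, 0.1918]
ee_rot: [[-0.975, 0.223, 0.004], [0.223, 0.975, 0.001], [-0.003, 0.002, -1.0]]
wrist_force: [-0.3, -0.0, -3.2]
gripper_width: 0.111
gripper_force: 30.0
```

```bash
cat >> h.py <<'E'
def pair(f,a,b,fa=3,fb=2):
    # a: top crop (v0,v1,u0,u1), b: side crop
    o=[]
    for n,c,k in(('top',a,fa),('side',b,fb)):
        if c is None: continue
        p=cv2.cvtColor(r.capture(n)['pixels'],cv2.COLOR_RGB2BGR)[c[0]:c[1],c[2]:c[3]]
        o.append(cv2.convertScaleAbs(cv2.resize(p,None,fx=k,fy=k,interpolation=cv2.INTER_CUBIC),alpha=1.25))
    H=max(x.shape[0] for x in o); o=[cv2.copyMakeBorder(x,0,H-x.shape[0],0,0,0) for x in o]
    im=np.hstack(o); print(im.shape); cv2.imwrite('pics/'+f,im)
E
python3 -c "
from h import *
st();go((.497,-.2165,.19),down(77.2))
pair('b.png',(210,300,295,395),(190,330,180,290),4,3.5)"
```

```text
t 6.65 tcp [ 0.4976 -0.2183  0.1918] yawY 77.1 z [ 0.004  0.001 -1.   ] F [-0.3 -0.  -3.2] w 0.111 gf 30.0 j [ -7.  16. -15.  -0. -59. -96.]
shift [1.  1.7 1.8] turn [ 0.002  0.003 -0.001] t 6.65 w 0.111
(490, 785, 3)
```

View pics/b.png

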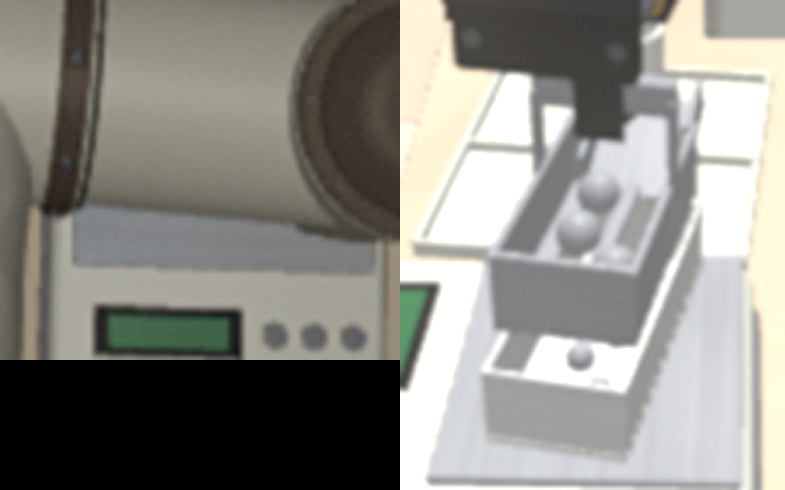

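The side view shows worn balls in the pan at (580,355) and (600,383). Two good balls are visible at (600,190) and (578,230), and possibly one worn ball remains at (620,258). I'll rock again with diagonal leans.

Emit:
{"method": "servo_tool", "body": {
  "commands": [
    [[1,0,5.8,1,0.08,0,0],[1,0,11.5,2.5,0.16,0,0],[1,0,11.5,2.5,0.16,0,0],[1,0,11.5,2.5,0.16,0,0],[1,0,11.5,2.5,0.16,0,0]]
  ]
}}

```text
time_s: 7.25
tcp_pos: [0.4995, -0.2048, 0.1883]
ee_rot: [[-0.976, 0.216, -0.034], [0.219, 0.963, -0.155], [-0.0, -0.159, -0.987]]
wrist_force: [0.4, 0.2, -4.0]
gripper_width: 0.109
gripper_force: 30.0
```

Emit:
{"method": "servo_tool", "body": {
  "commands": [
    [[1,8.7,0,0.5,0,-0.12,0],[1,19,0,2.4,0,-0.26,0],[1,19,0,2.4,0,-0.26,0],[1,8.7,0,0.5,0,-0.12,0],[1,0,0,0,0,0,0]]
  ]
}}

```text
time_s: 7.75
tcp_pos: [0.4987, -0.205, 0.19]
ee_rot: [[-0.976, 0.216, -0.037], [0.219, 0.964, -0.153], [0.003, -0.158, -0.988]]
wrist_force: [2.1, 0.4, -2.5]
gripper_width: 0.112
gripper_force: 30.0
```

Emit:
{"method": "servo_tool", "body": {
  "commands": [
    [[1,-8.7,0,0.5,0,0.12,0],[1,-19,0,2.4,0,0.26,0],[1,-19,0,2.4,0,0.26,0],[1,-8.7,0,0.5,0,0.12,0],[1,0,0,0,0,0,0]]
  ]
}}

```text
time_s: 8.25
tcp_pos: [0.5012, -0.2055, 0.1876]
ee_rot: [[-0.976, 0.217, -0.03], [0.219, 0.963, -0.156], [-0.005, -0.158, -0.987]]
wrist_force: [-0.4, 0.5, -2.5]
gripper_width: 0.111
gripper_force: 29.8
```

Emit:
{"method": "servo_tool", "body": {
  "commands": [
    [[1,0,-6,-0.5,-0.08,0,0],[1,0,-11.8,-0.7,-0.16,0,0],[1,0,-18,0,-0.24,0,0],[1,0,-23.5,0.5,-0.32,0,0],[1,0,-23.5,0.5,-0.32,0,0]]
  ]
}}

```text
time_s: 8.75
tcp_pos: [0.4947, -0.2302, 0.192]
ee_rot: [[-0.975, 0.22, 0.038], [0.223, 0.962, 0.156], [-0.002, 0.161, -0.987]]
wrist_force: [-0.2, -0.4, -2.9]
gripper_width: 0.111
gripper_force: 29.9
```

Emit:
{"method": "servo_tool", "body": {
  "commands": [
    [[1,8.7,0,0.5,0,-0.12,0],[1,19,0,2.4,0,-0.26,0],[1,19,0,2.4,0,-0.26,0],[1,8.7,0,0.5,0,-0.12,0],[1,0,0,0,0,0,0]]
  ]
}}

```text
time_s: 9.25
tcp_pos: [0.4935, -0.2278, 0.193]
ee_rot: [[-0.976, 0.215, 0.031], [0.217, 0.964, 0.154], [0.003, 0.157, -0.988]]
wrist_force: [1.1, -1.1, -5.1]
gripper_width: 0.111
gripper_force: 30.0
```

Emit:
{"method": "servo_tool", "body": {
  "commands": [
    [[1,-8.7,0,0.5,0,0.12,0],[1,-19,0,2.4,0,0.26,0],[1,-19,0,2.4,0,0.26,0],[1,-8.7,0,0.5,0,0.12,0],[1,0,0,0,0,0,0]]
  ]
}}

```text
time_s: 9.75
tcp_pos: [0.4957, -0.2275, 0.1904]
ee_rot: [[-0.976, 0.215, 0.038], [0.218, 0.964, 0.154], [-0.004, 0.158, -0.987]]
wrist_force: [0.1, 0.4, -3.5]
gripper_width: 0.111
gripper_force: 29.8
```

Emit:
{"method": "servo_tool", "body": {
  "commands": [
    [[1,0,5.8,1,0.08,0,0],[1,0,11.5,2.5,0.16,0,0],[1,8.7,11.5,3,0.16,-0.12,0],[1,-8.7,11.5,3,0.16,0.12,0],[1,0,11.5,2.5,0.16,0,0]]
  ]
}}

```text
time_s: 10.25
tcp_pos: [0.4954, -0.2157, 0.1823]
ee_rot: [[-0.976, 0.216, -0.019], [0.216, 0.976, 0.0], [0.018, -0.004, -1.0]]
wrist_force: [3.4, 0.6, -3.8]
gripper_width: 0.113
gripper_force: 30.0
```

```bash
python3 -c "
from h import *
st();go((.497,-.2165,.19),down(77.2))
pair('c.png',(210,212,295,300),(190,330,180,300),1,4.2)"
```

```text
t 10.25 tcp [ 0.4954 -0.2157  0.1823] yawY 77.5 z [-0.019  0.    -1.   ] F [ 3.4  0.6 -3.8] w 0.113 gf 30.0 j [ -6.  17. -15.   0. -59. -96.]
shift [-1.7 -0.5 -7.7] turn [-0.004 -0.018  0.005] t 10.25 w 0.113
(588, 509, 3)
```

View pics/c.png

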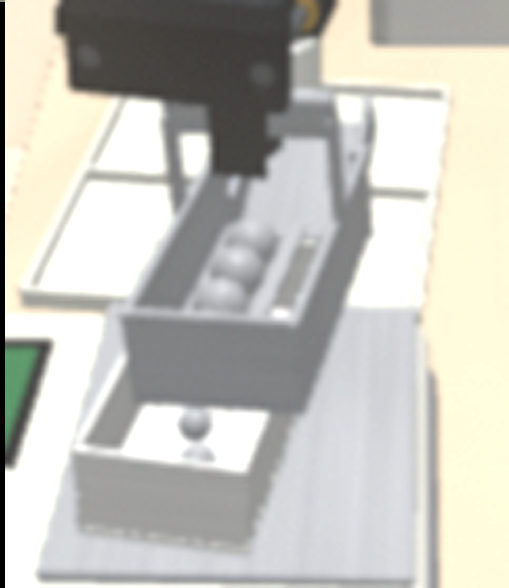

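The pan was nudged a little toward the robot, with its back wall now at px (73..245,530). Three good balls are in a row at (250,240), (237,265) and (222,297). I'll lift clear to count the worn balls in the pan.

Emit:
{"method": "servo_tool", "body": {
  "commands": [
    [[1,0,0,-15,0,-0.01,0],[1,0,0,-35,0,-0.018,0],[1,0,0,-55,0,-0.018,0],[1,0,0,-70,0,-0.018,0],[1,0,0,-70,0,-0.018,0]]
  ]
}}

```text
time_s: 10.85
tcp_pos: [0.4987, -0.2167, 0.2663]
ee_rot: [[-0.976, 0.218, 0.028], [0.218, 0.976, -0.006], [-0.029, -0.0, -1.0]]
wrist_force: [-0.0, 0.1, -3.0]
gripper_width: 0.107
gripper_force: 30.0
```

```bash
python3 -c "
from h import *
st()
pair('d.png',(210,212,295,300),(160,330,170,310),1,3.5)"
```

```text
t 10.85 tcp [ 0.4987 -0.2167  0.2663] yawY 77.4 z [ 0.028 -0.006 -1.   ] F [-0.   0.1 -3. ] w 0.107 gf 30.0 j [ -6.  12.  -9.   0. -67. -96.]
(595, 495, 3)
```

View pics/d.png

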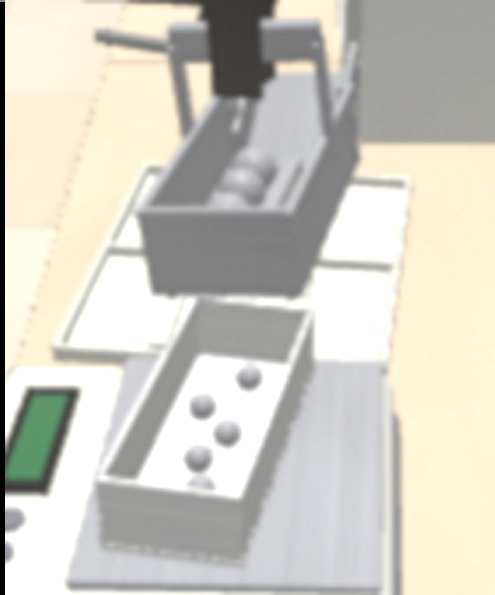

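All five worn balls lie in the pan at (248,377), (203,406), (227,433), (198,458) and (201,483). Now I'll take the basket to the rails.

```bash
cat >> h.py <<'E'
def plan(p1,R1,n,p0=None,R0=None):
    """smooth n calls of 5 rows; prints shift/turn rows relative to each call's start"""
    s=r.sense(); p0=s['tcp_pos'] if p0 is None else np.array(p0); R0=np.array(s['ee_rot']) if R0 is None else R0
    w=Ro.from_matrix(R0.T@R1).as_rotvec(); N=5*n
    f=lambda k:(lambda x:x*x*(3-2*x))(k/N)
    P=lambda k:p0+(np.array(p1)-p0)*f(k); Q=lambda k:R0@Ro.from_rotvec(w*f(k)).as_matrix()
    for c in range(n):
        a,A=P(5*c),Q(5*c); out=[]
        for k in range(5*c+1,5*c+6):
            out.append([*((A.T@(P(k)-a))*1000).round(0).astype(int).tolist(),*Ro.from_matrix(A.T@Q(k)).as_rotvec().round(3).tolist()])
        print(out)
E
python3 -c "
from h import *
plan((.468,-.0225,.2),down(172.9),4)"
```

```text
[[1, 1, 0, -0.0, 0.0, -0.012], [2, 5, 2, -0.0, 0.0, -0.047], [4, 11, 4, -0.001, 0.001, -0.101], [7, 19, 6, -0.002, 0.002, -0.173], [11, 28, 10, -0.003, 0.003, -0.261]]
[[1, 12, 4, -0.001, 0.001, -0.1], [3, 24, 8, -0.002, 0.002, -0.209], [4, 38, 12, -0.003, 0.003, -0.326], [6, 52, 17, -0.005, 0.004, -0.449], [8, 67, 21, -0.006, 0.006, -0.573]]
[[-7, 13, 5, -0.001, 0.001, -0.125], [-13, 26, 9, -0.003, 0.002, -0.247], [-19, 38, 14, -0.004, 0.004, -0.364], [-25, 50, 18, -0.005, 0.005, -0.474], [-30, 60, 21, -0.006, 0.006, -0.573]]
[[-9, 5, 3, -0.001, 0.001, -0.087], [-16, 9, 6, -0.002, 0.002, -0.159], [-22, 13, 8, -0.002, 0.002, -0.214], [-25, 15, 9, -0.003, 0.002, -0.248], [-26, 16, 10, -0.003, 0.003, -0.261]]
```

Emit:
{"method": "servo_tool", "body": {
  "commands": [
    [[1,1,1,0,0,0,-0.012],[1,2,5,2,0,0,-0.047],[1,4,11,4,0,0,-0.1],[1,7,19,6,-0.002,0.002,-0.173],[1,11,28,10,-0.003,0.003,-0.26]]
  ]
}}

```text
time_s: 11.45
tcp_pos: [0.4923, -0.1859, 0.2498]
ee_rot: [[-0.999, -0.044, 0.014], [-0.044, 0.999, -0.001], [-0.014, -0.001, -1.0]]
wrist_force: [0.3, 0.4, -4.1]
gripper_width: 0.106
gripper_force: 30.0
```

Emit:
{"method": "servo_tool", "body": {
  "commands": [
    [[1,1,12,4,0,0,-0.1],[1,3,24,8,-0.002,0.002,-0.21],[1,4,38,12,-0.003,0.003,-0.326],[1,6,52,17,-0.005,0.004,-0.45],[1,8,67,21,-0.006,0.006,-0.573]]
  ]
}}

```text
time_s: 11.95
tcp_pos: [0.4815, -0.119, 0.2282]
ee_rot: [[-0.814, -0.58, 0.005], [-0.58, 0.814, 0.003], [-0.006, -0.001, -1.0]]
wrist_force: [-0.1, -0.1, -3.8]
gripper_width: 0.111
gripper_force: 30.0
```

Emit:
{"method": "servo_tool", "body": {
  "commands": [
    [[1,-7,13,5,0,0,-0.125],[1,-13,26,9,-0.002,0.002,-0.247],[1,-19,38,14,-0.004,0.004,-0.364],[1,-25,50,18,-0.005,0.005,-0.474],[1,-30,60,21,-0.006,0.006,-0.573]]
  ]
}}

```text
time_s: 12.45
tcp_pos: [0.4717, -0.0526, 0.2075]
ee_rot: [[-0.37, -0.929, -0.003], [-0.929, 0.37, 0.002], [-0.001, 0.003, -1.0]]
wrist_force: [0.3, -0.6, -4.1]
gripper_width: 0.111
gripper_force: 30.0
```

Emit:
{"method": "servo_tool", "body": {
  "commands": [
    [[1,-9,5,3,0,0,-0.087],[1,-16,9,6,0,0,-0.16],[1,-22,13,8,0,0,-0.214],[1,-25,15,9,-0.003,0.002,-0.248],[1,-26,16,10,-0.003,0.003,-0.26]]
  ]
}}

```text
time_s: 12.95
tcp_pos: [0.4671, -0.0229, 0.1982]
ee_rot: [[-0.123, -0.992, -0.005], [-0.992, 0.123, -0.0], [0.001, 0.005, -1.0]]
wrist_force: [0.6, 0.2, -3.5]
gripper_width: 0.11
gripper_force: 30.0
```

```bash
python3 -c "
from h import *
st()
plan((.468,-.0225,.105),down(172.9),2)"
```

```text
t 12.95 tcp [ 0.4671 -0.0229  0.1982] yawY 173.0 z [-0.005 -0.    -1.   ] F [ 0.6  0.2 -3.5] w 0.11 gf 30.0 j [ 17.   9. -24.  -0. -58. -24.]
[[0, 0, 3, 0.0, -0.0, 0.0], [0, 0, 10, 0.001, -0.0, 0.0], [0, 0, 20, 0.001, -0.0, 0.0], [0, 0, 33, 0.002, -0.0, 0.0], [0, -1, 47, 0.003, -0.001, 0.0]]
[[0, 0, 14, 0.001, -0.0, 0.0], [0, 0, 26, 0.001, -0.0, 0.0], [0, 0, 37, 0.002, -0.0, 0.0], [0, -1, 44, 0.002, -0.0, 0.0], [0, -1, 47, 0.003, -0.001, 0.0]]
```

Down to 0.105, then look at the force while creeping to 0.093.

Emit:
{"method": "servo_tool", "body": {
  "commands": [
    [[1,0,0,3,0,0,0],[1,0,0,10,0,0,0],[1,0,0,20,0,0,0],[1,0,0,33,0.002,0,0],[1,0,-1,47,0.003,0,0]]
  ]
}}

```text
time_s: 13.45
tcp_pos: [0.4677, -0.0236, 0.1505]
ee_rot: [[-0.125, -0.992, -0.002], [-0.992, 0.125, -0.0], [0.001, 0.002, -1.0]]
wrist_force: [-0.2, -0.2, -4.7]
gripper_width: 0.109
gripper_force: 30.0
```

Emit:
{"method": "servo_tool", "body": {
  "commands": [
    [[1,0,0,14,0,0,0],[1,0,0,26,0,0,0],[1,0,0,37,0,0,0],[1,0,0,44,0.002,0,0],[1,0,0,46,0.003,0,0]]
  ]
}}

```text
time_s: 13.95
tcp_pos: [0.4673, -0.0236, 0.1045]
ee_rot: [[-0.125, -0.992, -0.001], [-0.992, 0.125, -0.001], [0.001, 0.0, -1.0]]
wrist_force: [0.2, 0.1, -4.3]
gripper_width: 0.114
gripper_force: 30.0
```

Emit:
{"method": "servo_tool", "body": {
  "commands": [
    [[1,0,0,4,0,0,0],[1,0,0,7,0,0,0],[1,0,0,9,0,0,0],[1,0,0,11,0,0,0],[1,0,0,11,0,0,0]]
  ]
}}

```text
time_s: 14.45
tcp_pos: [0.4678, -0.0234, 0.0945]
ee_rot: [[-0.125, -0.992, 0.001], [-0.992, 0.125, -0.001], [0.001, -0.001, -1.0]]
wrist_force: [0.5, 0.5, -4.3]
gripper_width: 0.111
gripper_force: 30.0
```

Emit:
{"method": "servo_tool", "body": {
  "commands": [
    [[1,0,0,1,0,0,0],[1,0,0,2,0,0,0],[1,0,0,3,0,0,0],[1,0,0,3,0,0,0],[1,0,0,3,0,0,0]]
  ]
}}

```text
time_s: 14.95
tcp_pos: [0.468, -0.0234, 0.0915]
ee_rot: [[-0.125, -0.992, 0.001], [-0.992, 0.125, -0.001], [0.001, -0.001, -1.0]]
wrist_force: [0.6, 0.6, -4.1]
gripper_width: 0.111
gripper_force: 30.0
```

```bash
python3 -c "
from h import *
st()"
```

```text
t 14.95 tcp [ 0.468  -0.0234  0.0915] yawY 172.8 z [ 0.001 -0.001 -1.   ] F [ 0.6  0.6 -4.1] w 0.111 gf 30.0 j [ 17.  16. -32.   0. -42. -24.]
```

Emit:
{"method": "servo_tool", "body": {
  "commands": [
    [[1,0,0,1,0,0,0],[1,0,0,2,0,0,0],[1,0,0,2,0,0,0],[1,0,0,2,0,0,0],[1,0,0,2,0,0,0]]
  ]
}}

```text
time_s: 15.45
tcp_pos: [0.4686, -0.0232, 0.0903]
ee_rot: [[-0.124, -0.992, 0.003], [-0.992, 0.124, -0.001], [0.0, -0.003, -1.0]]
wrist_force: [-1.4, 2.5, 5.9]
gripper_width: 0.116
gripper_force: 30.0
```

Emit:
{"method": "servo_tool", "body": {
  "commands": [
    [[1,0,0,1,0,0,0],[1,0,0,1,0,0,0],[1,0,0,1,0,0,0],[1,0,0,1,0,0,0],[1,0,0,1,0,0,0]]
  ]
}}

```text
time_s: 15.95
tcp_pos: [0.4687, -0.0231, 0.0901]
ee_rot: [[-0.124, -0.992, 0.003], [-0.992, 0.124, -0.001], [0.0, -0.003, -1.0]]
wrist_force: [-4.1, 2.7, 12.6]
gripper_width: 0.114
gripper_force: 30.0
```

Contact at 0.0905, so the basket is standing. Release, then raise.

Emit:
{"method": "servo_tool", "body": {
  "commands": [
    [[1,0,0,-1,0,0,0],[1,0,0,-1.5,0,0,0],[0.8,0,0,-1.5,0,0,0],[0.5,0,0,-1.5,0,0,0],[0.3,0,0,-1.5,0,0,0]]
  ]
}}

```text
time_s: 16.45
tcp_pos: [0.4677, -0.0236, 0.0897]
ee_rot: [[-0.125, -0.992, 0.0], [-0.992, 0.125, -0.001], [0.001, -0.001, -1.0]]
wrist_force: [0.7, -0.4, -0.2]
gripper_width: 0.298
gripper_force: 0.0
```

Emit:
{"method": "servo_tool", "body": {
  "commands": [
    [[0.2,0,0,-1,0,0,0],[0.2,0,0,-10,0,0,0],[0.2,0,0,-30,0,0,0],[0.2,0,0,-60,0,0,0],[0,0,0,-90,0,0,0]]
  ]
}}

```text
time_s: 16.95
tcp_pos: [0.4676, -0.0234, 0.1815]
ee_rot: [[-0.125, -0.992, 0.001], [-0.992, 0.125, -0.001], [0.001, -0.001, -1.0]]
wrist_force: [0.7, 1.2, -1.0]
gripper_width: 0.752
gripper_force: 0.0
```

```bash
python3 -c "
from h import *
st()
import pickle
d={n:shot(n,n+'1.png') for n in('top','side')}
pickle.dump(d,open('c1.pkl','wb'))
a=cv2.imread('pics/top1.png')[195:315,170:400];b=cv2.imread('pics/side1.png')[170:345,150:300]
a=cv2.resize(a,None,fx=2,fy=2);b=cv2.resize(b,None,fx=2.2,fy=2.2)
a=cv2.copyMakeBorder(a,0,b.shape[0]-a.shape[0],0,0,0);im=np.hstack([a,b]);print(a.shape,im.shape);cv2.imwrite('pics/e.png',im)"
```

```text
t 16.95 tcp [ 0.4676 -0.0234  0.1815] yawY 172.8 z [ 0.001 -0.001 -1.   ] F [ 0.7  1.2 -1. ] w 0.752 gf 0.0 j [ 17.  10. -25.   0. -55. -24.]
(385, 460, 3) (385, 790, 3)
```

View pics/e.png

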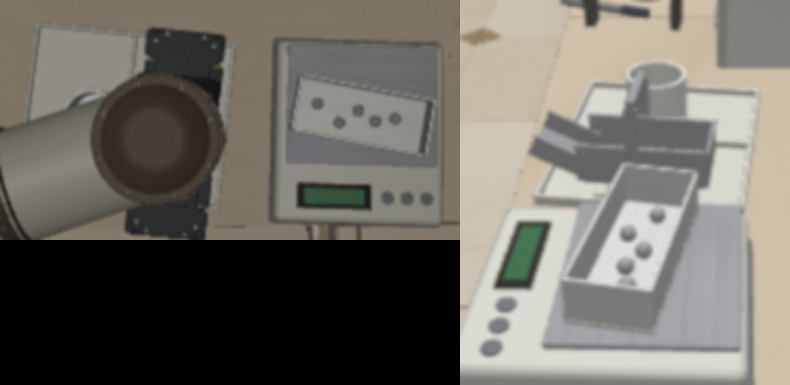

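The basket stands level across the rails, five worn balls are in the pan, and the jar's rim is at about (657,73) in the composite. Next I'll locate the jar, which may have been knocked, and the pan.

Run:
```python
from h import *
import pickle
d=pickle.load(open('c1.pkl','rb'));T=d['top'];S=d['side']
f=lambda x,y:(170+x/2,195+y/2); g=lambda x,y:(150+(x-460)/2.2,170+y/2.2)
print('pan',[onz(T,*f(*p),.1) for p in [(300,74),(435,98),(425,155),(290,130)]])
print('jar',[onz(S,*g(*p),.07) for p in [(627,73),(687,73),(657,62),(657,85)]])
a=cv2.cvtColor(S['pixels'],cv2.COLOR_RGB2BGR)[185:250,215:270];cv2.imwrite('pics/j.png',cv2.resize(a,None,fx=8,fy=8,interpolation=cv2.INTER_CUBIC))
```

```text
pan [array([ 0.5276, -0.1581,  0.1   ]), array([ 0.4972, -0.3098,  0.1   ]), array([ 0.4338, -0.2954,  0.1   ]), array([ 0.4649, -0.1448,  0.1   ])]
jar [array([0.4562, 0.0889, 0.07  ]), array([0.5214, 0.0883, 0.07  ]), array([0.4879, 0.1162, 0.07  ]), array([0.4896, 0.06  , 0.07  ])]
```

View pics/j.png

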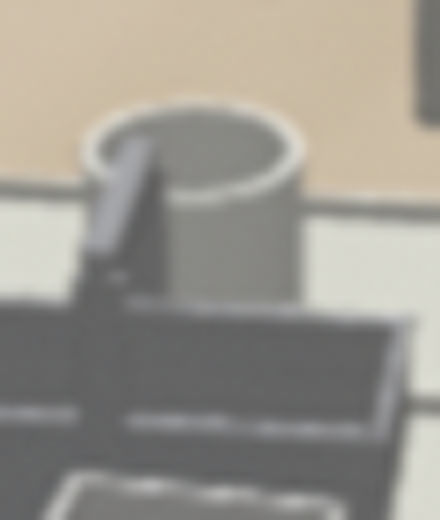

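The jar's rim centre is at side px (239.3,203.8), which puts it at (0.489,0.088): it was knocked about 30 mm toward −y but still stands upright. The pan is at (0.481,−0.227), with its long axis at yaw about 78.5°.

```bash
python3 -c "
from h import *
plan((.489,.088,.14),down(172.9),1)
plan((.489,.088,.042),down(172.9),1,(.489,.088,.14),down(172.9))
plan((.655,-.06,.13),down(172.9),2,(.489,.088,.13),down(172.9))"
```

```text
[[-12, 0, 5, -0.001, 0.0, 0.0], [-39, -1, 16, -0.004, 0.001, 0.0], [-73, -3, 29, -0.007, 0.001, 0.0], [-101, -4, 40, -0.01, 0.002, 0.0], [-112, -4, 45, -0.011, 0.002, 0.0]]
[[0, 0, 10, 0.0, 0.0, 0.0], [0, 0, 34, 0.0, 0.0, 0.0], [0, 0, 64, 0.0, 0.0, 0.0], [0, 0, 88, 0.0, 0.0, 0.0], [0, 0, 98, 0.0, 0.0, 0.0]]
[[4, -5, 0, 0.0, 0.0, 0.0], [13, -19, 0, 0.0, 0.0, 0.0], [27, -40, 0, 0.0, 0.0, 0.0], [44, -64, 0, 0.0, 0.0, 0.0], [63, -92, 0, 0.0, 0.0, 0.0]]
[[19, -27, 0, 0.0, 0.0, 0.0], [36, -52, 0, 0.0, 0.0, 0.0], [50, -72, 0, 0.0, 0.0, 0.0], [60, -86, 0, 0.0, 0.0, 0.0], [63, -92, 0, 0.0, 0.0, 0.0]]
```

Emit:
{"method": "servo_tool", "body": {
  "commands": [
    [[0,-12,0,5,0,0,0],[0,-39,-1,14,0,0,0],[0,-73,-3,25,0,0,0],[0,-101,-4,38,0,0,0],[0,-112,-4,42,0,0,0]]
  ]
}}

```text
time_s: 17.55
tcp_pos: [0.4847, 0.0891, 0.1354]
ee_rot: [[-0.123, -0.992, -0.003], [-0.992, 0.123, -0.003], [0.003, 0.003, -1.0]]
wrist_force: [-0.8, -0.6, -0.5]
gripper_width: 0.999
gripper_force: 0.0
```

```bash
python3 -c "
from h import *
st();go((.489,.088,.042),down(172.9))"
```

```text
t 17.55 tcp [0.4847 0.0891 0.1354] yawY 173.0 z [-0.003 -0.003 -1.   ] F [-0.8 -0.6 -0.5] w 0.999 gf 0.0 j [ 29.  15. -26.   0. -49. -36.]
shift [ 0.3 -4.7 93.4] turn [ 0.003 -0.003  0.001] t 17.55 w 0.999
```

Emit:
{"method": "servo_tool", "body": {
  "commands": [
    [[0,0,-3,10,0,0,0],[0,0,-4,34,0,0,0],[0,0,-4,62,0,0,0],[0,0,-4,84,0,0,0],[0,0,-4,93,0,0,0]]
  ]
}}

```text
time_s: 18.05
tcp_pos: [0.4881, 0.085, 0.0425]
ee_rot: [[-0.126, -0.992, -0.003], [-0.992, 0.126, -0.003], [0.003, 0.003, -1.0]]
wrist_force: [0.2, -0.5, -0.2]
gripper_width: 0.994
gripper_force: 0.0
```

Emit:
{"method": "servo_tool", "body": {
  "commands": [
    [[0.3,0,0,0,0,0,0],[0.6,0,0,0,0,0,0],[0.6,0,0,0,0,0,0],[0.6,0,0,0,0,0,0],[0.6,0,0,0,0,0,0]]
  ]
}}

```text
time_s: 18.55
tcp_pos: [0.4897, 0.0867, 0.0457]
ee_rot: [[-0.125, -0.992, 0.002], [-0.992, 0.125, -0.001], [0.0, -0.002, -1.0]]
wrist_force: [-2.9, 1.6, 3.0]
gripper_width: 0.758
gripper_force: 30.0
```

```bash
python3 -c "
from h import *
st()"
```

```text
t 18.55 tcp [0.4897 0.0867 0.0457] yawY 172.8 z [ 0.002 -0.001 -1.   ] F [-2.9  1.6  3. ] w 0.758 gf 30.0 j [ 29.  23. -31.   0. -36. -36.]
```

Emit:
{"method": "servo_tool", "body": {
  "commands": [
    [[0.6,0,0,-8,0,0,0],[0.6,0,0,-30,0,0,0],[0.6,0,0,-65,0,0,0],[0.6,0,0,-100,0,0,0],[0.6,0,0,-110,0,0,0]]
  ]
}}

```text
time_s: 19.05
tcp_pos: [0.4923, 0.0878, 0.1593]
ee_rot: [[-0.124, -0.992, 0.01], [-0.992, 0.124, 0.003], [-0.004, -0.01, -1.0]]
wrist_force: [1.0, 1.3, -1.8]
gripper_width: 0.763
gripper_force: 30.0
```

Emit:
{"method": "servo_tool", "body": {
  "commands": [
    [[0.6,4,-5,0,0,0,0],[0.6,13,-19,0,0,0,0],[0.6,27,-40,0,0,0,0],[0.6,44,-64,0,0,0,0],[0.6,63,-92,0,0,0,0]]
  ]
}}

```text
time_s: 19.55
tcp_pos: [0.5726, 0.0118, 0.1525]
ee_rot: [[-0.124, -0.992, -0.003], [-0.992, 0.124, -0.001], [0.002, 0.003, -1.0]]
wrist_force: [0.9, 1.2, -1.9]
gripper_width: 0.756
gripper_force: 30.0
```

Emit:
{"method": "servo_tool", "body": {
  "commands": [
    [[0.6,19,-27,0,0,0,0],[0.6,36,-52,0,0,0,0],[0.6,50,-72,0,0,0,0],[0.6,60,-86,0,0,0,0],[0.6,63,-92,0,0,0,0]]
  ]
}}

```text
time_s: 20.05
tcp_pos: [0.6564, -0.0628, 0.1517]
ee_rot: [[-0.127, -0.992, -0.003], [-0.992, 0.127, -0.001], [0.001, 0.003, -1.0]]
wrist_force: [0.6, 0.7, -3.2]
gripper_width: 0.761
gripper_force: 30.0
```

```bash
python3 -c "
from h import *
st();go((.655,-.06,.043),down(172.9))"
```

```text
t 20.05 tcp [ 0.6564 -0.0628  0.1517] yawY 172.7 z [-0.003 -0.001 -1.   ] F [ 0.6  0.7 -3.2] w 0.761 gf 30.0 j [  9.  29.  -1.   0. -61. -16.]
shift [ -2.8   1.4 108.8] turn [ 0.003 -0.001 -0.003] t 20.05 w 0.761
```

Emit:
{"method": "servo_tool", "body": {
  "commands": [
    [[0.6,0,0,15,0,0,0],[0.6,0,0,45,0,0,0],[0.6,0,0,80,0,0,0],[0.6,0,0,100,0,0,0],[0.6,0,0,106,0,0,0]]
  ]
}}

```text
time_s: 20.55
tcp_pos: [0.6534, -0.0612, 0.0446]
ee_rot: [[-0.125, -0.992, -0.008], [-0.992, 0.125, -0.001], [0.002, 0.007, -1.0]]
wrist_force: [-0.2, 0.5, -3.0]
gripper_width: 0.761
gripper_force: 30.0
```

Emit:
{"method": "servo_tool", "body": {
  "commands": [
    [[0.6,0,0,1,0,0,0],[0.6,0,0,2,0,0,0],[0.6,0,0,3,0,0,0],[0.6,0,0,3,0,0,0],[0.6,0,0,3,0,0,0]]
  ]
}}

```text
time_s: 21.05
tcp_pos: [0.6572, -0.0612, 0.0472]
ee_rot: [[-0.125, -0.992, 0.003], [-0.992, 0.125, -0.001], [0.0, -0.003, -1.0]]
wrist_force: [-0.0, 0.6, -2.0]
gripper_width: 0.759
gripper_force: 30.0
```

Emit:
{"method": "servo_tool", "body": {
  "commands": [
    [[0.6,0,0,1,0,0,0],[0.6,0,0,2,0,0,0],[0.6,0,0,3,0,0,0],[0.6,0,0,3,0,0,0],[0.6,0,0,3,0,0,0]]
  ]
}}

```text
time_s: 21.55
tcp_pos: [0.6567, -0.0612, 0.0432]
ee_rot: [[-0.125, -0.992, 0.001], [-0.992, 0.125, -0.001], [0.001, -0.001, -1.0]]
wrist_force: [-0.0, 0.2, -2.0]
gripper_width: 0.76
gripper_force: 30.0
```

Emit:
{"method": "servo_tool", "body": {
  "commands": [
    [[0.6,0,0,1,0,0,0],[0.6,0,0,1.5,0,0,0],[0.6,0,0,2,0,0,0],[0.6,0,0,2,0,0,0],[0.6,0,0,2,0,0,0]]
  ]
}}

```text
time_s: 22.05
tcp_pos: [0.6567, -0.0612, 0.0418]
ee_rot: [[-0.125, -0.992, 0.001], [-0.992, 0.125, -0.001], [0.001, -0.002, -1.0]]
wrist_force: [-2.0, 0.1, 1.8]
gripper_width: 0.761
gripper_force: 30.0
```

Emit:
{"method": "servo_tool", "body": {
  "commands": [
    [[0.4,0,0,-1,0,0,0],[0.2,0,0,-1,0,0,0],[0,0,0,-1,0,0,0],[0,0,0,-1,0,0,0],[0,0,0,-5,0,0,0]]
  ]
}}

```text
time_s: 22.55
tcp_pos: [0.6566, -0.0613, 0.0461]
ee_rot: [[-0.125, -0.992, 0.001], [-0.992, 0.125, -0.001], [0.001, -0.001, -1.0]]
wrist_force: [-0.5, 0.2, -0.3]
gripper_width: 0.962
gripper_force: 0.0
```

Emit:
{"method": "servo_tool", "body": {
  "commands": [
    [[0,0,0,-10,0,0,0],[0,0,0,-40,0,0,0],[0,0,0,-80,0,0,0],[0,0,0,-115,0,0,0],[0,0,0,-125,0,0,0]]
  ]
}}

```text
time_s: 23.05
tcp_pos: [0.6592, -0.0612, 0.1779]
ee_rot: [[-0.124, -0.992, 0.012], [-0.992, 0.124, -0.001], [-0.001, -0.012, -1.0]]
wrist_force: [0.2, -0.3, 0.5]
gripper_width: 1.001
gripper_force: 0.0
```

```bash
python3 -c "
from h import *
st();plan((.481,-.227,.15),down(168.7),2)"
```

```text
t 23.05 tcp [ 0.6592 -0.0612  0.1779] yawY 172.9 z [ 0.012 -0.001 -1.   ] F [ 0.2 -0.3  0.5] w 1.001 gf 0.0 j [  9.  28.   1.   0. -63. -16.]
[[5, 4, 1, -0.0, 0.0, 0.002], [19, 16, 3, -0.001, 0.0, 0.008], [40, 34, 6, -0.003, 0.0, 0.016], [66, 55, 9, -0.004, 0.0, 0.026], [93, 78, 13, -0.006, 0.001, 0.037]]
[[28, 22, 4, -0.002, 0.0, 0.011], [55, 42, 8, -0.003, 0.0, 0.021], [76, 59, 11, -0.005, 0.0, 0.029], [91, 71, 13, -0.006, 0.0, 0.035], [96, 75, 13, -0.006, 0.001, 0.037]]
```

Emit:
{"method": "servo_tool", "body": {
  "commands": [
    [[0,5,4,1,0,0,0],[0,19,16,3,0,0,0.008],[0,40,34,6,0,0,0.016],[0,66,55,9,0,0,0.026],[0,93,78,13,0,0,0.037]]
  ]
}}

```text
time_s: 23.55
tcp_pos: [0.5654, -0.1443, 0.1563]
ee_rot: [[-0.161, -0.987, -0.002], [-0.987, 0.161, -0.0], [0.001, 0.002, -1.0]]
wrist_force: [0.5, 0.0, 0.8]
gripper_width: 0.999
gripper_force: 0.0
```

Emit:
{"method": "servo_tool", "body": {
  "commands": [
    [[0,28,22,4,0,0,0.011],[0,55,42,8,0,0,0.021],[0,76,59,11,0,0,0.029],[0,91,71,13,0,0,0.035],[0,96,75,13,0,0,0.037]]
  ]
}}

```text
time_s: 24.05
tcp_pos: [0.4758, -0.2271, 0.144]
ee_rot: [[-0.2, -0.98, -0.002], [-0.98, 0.2, 0.0], [0.0, 0.002, -1.0]]
wrist_force: [0.2, 0.3, -0.1]
gripper_width: 0.999
gripper_force: 0.0
```

Emit:
{"method": "servo_tool", "body": {
  "commands": [
    [[0,0,0,0,0,0,0],[0,0,0,0,0,0,0],[0,0,0,0,0,0,0],[0,0,0,0,0,0,0],[0,0,0,0,0,0,0]]
  ]
}}

```text
time_s: 24.55
tcp_pos: [0.4786, -0.2259, 0.1452]
ee_rot: [[-0.197, -0.98, 0.001], [-0.98, 0.197, -0.001], [0.0, -0.002, -1.0]]
wrist_force: [-0.7, -0.0, 0.7]
gripper_width: 1.0
gripper_force: 0.0
```

```bash
python3 -c "
from h import *
st();go((.481,-.227,.086),down(168.7))"
```

```text
t 24.55 tcp [ 0.4786 -0.2259  0.1452] yawY 168.7 z [ 0.001 -0.001 -1.   ] F [-0.7 -0.   0.7] w 1.0 gf 0.0 j [ -8.  18. -20.   0. -52.  -4.]
shift [ 0.6 -2.4 59.2] turn [-0.002 -0.001 -0.001] t 24.55 w 1.0
```

Emit:
{"method": "servo_tool", "body": {
  "commands": [
    [[0,0,-2,10,0,0,0],[0,0,-2,25,0,0,0],[0,0,-2,42,0,0,0],[0,0,-2,55,0,0,0],[0,0,-2,59,0,0,0]]
  ]
}}

```text
time_s: 25.05
tcp_pos: [0.4791, -0.2265, 0.0841]
ee_rot: [[-0.198, -0.98, -0.002], [-0.98, 0.198, 0.0], [0.0, 0.002, -1.0]]
wrist_force: [0.1, 0.6, -1.1]
gripper_width: 0.999
gripper_force: 0.0
```

Emit:
{"method": "servo_tool", "body": {
  "commands": [
    [[0,0,0,0,0,0,0],[0.2,0,0,0,0,0,0],[0.4,0,0,0,0,0,0],[0.6,0,0,0,0,0,0],[0.6,0,0,0,0,0,0]]
  ]
}}

```text
time_s: 25.55
tcp_pos: [0.4805, -0.2269, 0.0868]
ee_rot: [[-0.198, -0.98, 0.002], [-0.98, 0.198, -0.001], [0.001, -0.003, -1.0]]
wrist_force: [0.4, 1.2, 1.7]
gripper_width: 0.757
gripper_force: 29.9
```

```bash
python3 -c "
from h import *
st()"
```

```text
t 25.55 tcp [ 0.4805 -0.2269  0.0868] yawY 168.6 z [ 0.002 -0.001 -1.   ] F [0.4 1.2 1.7] w 0.757 gf 29.9 j [ -8.  22. -24.   0. -44.  -4.]
```

```bash
python3 -c "
from h import *
plan((.495,.117,.2),down(82.9),5,(.4805,-.227,.2),down(168.6))"
```

```text
[[-2, 0, 0, 0.0, 0.0, 0.007], [-6, 1, 0, 0.0, 0.0, 0.027], [-14, 2, 0, 0.0, 0.0, 0.059], [-23, 4, 0, 0.0, 0.0, 0.103], [-35, 6, 0, 0.0, 0.0, 0.156]]
[[-13, 4, 0, 0.0, 0.0, 0.062], [-29, 9, 0, 0.0, 0.0, 0.131], [-45, 15, 0, 0.0, 0.0, 0.206], [-63, 20, 0, 0.0, 0.0, 0.286], [-81, 26, 0, 0.0, 0.0, 0.371]]
[[-16, 13, 0, 0.0, 0.0, 0.087], [-32, 26, 0, 0.0, 0.0, 0.177], [-48, 39, 0, 0.0, 0.0, 0.266], [-63, 52, 0, 0.0, 0.0, 0.355], [-79, 64, 0, 0.0, 0.0, 0.443]]
[[-8, 18, 0, 0.0, 0.0, 0.085], [-16, 34, 0, 0.0, 0.0, 0.165], [-24, 50, 0, 0.0, 0.0, 0.24], [-31, 64, 0, 0.0, 0.0, 0.309], [-37, 77, 0, 0.0, 0.0, 0.371]]
[[-1, 12, 0, 0.0, 0.0, 0.053], [-2, 22, 0, 0.0, 0.0, 0.096], [-2, 29, 0, 0.0, 0.0, 0.128], [-3, 34, 0, 0.0, 0.0, 0.149], [-3, 36, 0, 0.0, 0.0, 0.156]]
```

Emit:
{"method": "servo_tool", "body": {
  "commands": [
    [[0.6,0,0,-6,0,0,0],[0.6,0,0,-25,0,0,0],[0.6,0,0,-60,0,0,0],[0.6,0,0,-95,0,0,0],[0.6,0,0,-113,0,0,0]]
  ]
}}

```text
time_s: 26.05
tcp_pos: [0.481, -0.2271, 0.2026]
ee_rot: [[-0.197, -0.98, 0.006], [-0.98, 0.197, -0.002], [0.001, -0.006, -1.0]]
wrist_force: [0.1, -0.7, -2.2]
gripper_width: 0.754
gripper_force: 29.9
```

Emit:
{"method": "servo_tool", "body": {
  "commands": [
    [[0.6,-2,0,0,0,0,0.007],[0.6,-6,1,0,0,0,0.027],[0.6,-14,2,0,0,0,0.059],[0.6,-23,4,0,0,0,0.103],[0.6,-35,6,0,0,0,0.156]]
  ]
}}

```text
time_s: 26.55
tcp_pos: [0.4796, -0.1905, 0.1968]
ee_rot: [[-0.351, -0.936, -0.004], [-0.936, 0.351, 0.0], [0.001, 0.003, -1.0]]
wrist_force: [-0.2, -0.4, -2.1]
gripper_width: 0.755
gripper_force: 29.9
```

Emit:
{"method": "servo_tool", "body": {
  "commands": [
    [[0.6,-13,4,0,0,0,0.062],[0.6,-29,9,0,0,0,0.131],[0.6,-45,15,0,0,0,0.206],[0.6,-63,20,0,0,0,0.286],[0.6,-81,26,0,0,0,0.371]]
  ]
}}

```text
time_s: 27.05
tcp_pos: [0.4834, -0.1052, 0.1968]
ee_rot: [[-0.667, -0.745, -0.003], [-0.745, 0.667, -0.001], [0.003, 0.002, -1.0]]
wrist_force: [0.4, -0.4, -1.5]
gripper_width: 0.759
gripper_force: 29.9
```

Emit:
{"method": "servo_tool", "body": {
  "commands": [
    [[0.6,-16,13,0,0,0,0.087],[0.6,-32,26,0,0,0,0.177],[0.6,-48,39,0,0,0,0.266],[0.6,-63,52,0,0,0,0.355],[0.6,-79,64,0,0,0,0.443]]
  ]
}}

```text
time_s: 27.55
tcp_pos: [0.4877, -0.0038, 0.1968]
ee_rot: [[-0.922, -0.387, -0.004], [-0.387, 0.922, -0.002], [0.004, -0.0, -1.0]]
wrist_force: [0.3, -0.7, -1.5]
gripper_width: 0.756
gripper_force: 29.9
```

Emit:
{"method": "servo_tool", "body": {
  "commands": [
    [[0.6,-8,18,0,0,0,0.085],[0.6,-16,34,0,0,0,0.165],[0.6,-24,50,0,0,0,0.24],[0.6,-31,64,0,0,0,0.309],[0.6,-37,77,0,0,0,0.371]]
  ]
}}

```text
time_s: 28.05
tcp_pos: [0.4919, 0.0812, 0.1967]
ee_rot: [[-1.0, -0.027, -0.003], [-0.027, 1.0, -0.002], [0.003, -0.002, -1.0]]
wrist_force: [-0.2, -0.3, -2.5]
gripper_width: 0.756
gripper_force: 29.9
```

Emit:
{"method": "servo_tool", "body": {
  "commands": [
    [[0.6,-1,12,0,0,0,0.053],[0.6,-2,22,0,0,0,0.096],[0.6,-2,29,0,0,0,0.128],[0.6,-3,34,0,0,0,0.149],[0.6,-3,36,0,0,0,0.156]]
  ]
}}

```text
time_s: 28.55
tcp_pos: [0.4945, 0.1169, 0.1975]
ee_rot: [[-0.992, 0.125, -0.001], [0.125, 0.992, -0.002], [0.001, -0.002, -1.0]]
wrist_force: [-1.0, 0.3, -2.8]
gripper_width: 0.758
gripper_force: 29.9
```

```bash
python3 -c "
from h import *
st();go((.495,.117,.034),down(82.9))
import pickle
d={n:shot(n,n+'2.png') for n in('top','side')}
pickle.dump(d,open('c2.pkl','wb'))"
```

```text
t 28.55 tcp [0.4945 0.1169 0.1975] yawY 82.8 z [-0.001 -0.002 -1.   ] F [-1.   0.3 -2.8] w 0.758 gf 29.9 j [  32.   13.  -19.    0.  -59. -129.]
shift [ -0.7   0.5 163.5] turn [-0.002 -0.001 -0.002] t 28.55 w 0.758
```

Emit:
{"method": "servo_tool", "body": {
  "commands": [
    [[0.6,0,0,8,0,0,0],[0.6,0,0,25,0,0,0],[0.6,0,0,48,0,0,0],[0.6,0,0,72,0,0,0],[0.6,0,0,95,0,0,0]]
  ]
}}

```text
time_s: 29.15
tcp_pos: [0.495, 0.1161, 0.1026]
ee_rot: [[-0.992, 0.125, 0.001], [0.125, 0.992, -0.001], [-0.001, -0.001, -1.0]]
wrist_force: [0.5, -0.3, -2.2]
gripper_width: 0.754
gripper_force: 29.9
```

Emit:
{"method": "servo_tool", "body": {
  "commands": [
    [[0.6,0,0,22,0,0,0],[0.6,0,0,40,0,0,0],[0.6,0,0,53,0,0,0],[0.6,0,0,60,0,0,0],[0.6,0,0,62,0,0,0]]
  ]
}}

```text
time_s: 29.65
tcp_pos: [0.495, 0.1161, 0.041]
ee_rot: [[-0.992, 0.125, -0.0], [0.125, 0.992, -0.002], [-0.0, -0.002, -1.0]]
wrist_force: [-0.2, -0.2, -2.0]
gripper_width: 0.755
gripper_force: 29.9
```

Emit:
{"method": "servo_tool", "body": {
  "commands": [
    [[0.6,0,0,1,0,0,0],[0.6,0,0,3,0,0,0],[0.6,0,0,5,0,0,0],[0.6,0,0,5,0,0,0],[0.6,0,0,5,0,0,0]]
  ]
}}

```text
time_s: 30.15
tcp_pos: [0.4956, 0.1167, 0.0372]
ee_rot: [[-0.992, 0.125, 0.002], [0.125, 0.992, -0.001], [-0.002, -0.0, -1.0]]
wrist_force: [0.2, -0.3, -2.1]
gripper_width: 0.757
gripper_force: 29.9
```

Emit:
{"method": "servo_tool", "body": {
  "commands": [
    [[0.6,0,0,1,0,0,0],[0.6,0,0,3,0,0,0],[0.6,0,0,4,0,0,0],[0.6,0,0,5,0,0,0],[0.6,0,0,5,0,0,0]]
  ]
}}

```text
time_s: 30.65
tcp_pos: [0.4954, 0.1165, 0.0318]
ee_rot: [[-0.992, 0.125, 0.001], [0.125, 0.992, -0.001], [-0.001, -0.001, -1.0]]
wrist_force: [0.6, 0.0, -1.5]
gripper_width: 0.757
gripper_force: 29.9
```

Emit:
{"method": "servo_tool", "body": {
  "commands": [
    [[0.6,0,0,0.5,0,0,0],[0.6,0,0,1,0,0,0],[0.6,0,0,1.5,0,0,0],[0.6,0,0,1.5,0,0,0],[0.6,0,0,1.5,0,0,0]]
  ]
}}

```text
time_s: 31.15
tcp_pos: [0.4956, 0.1167, 0.0308]
ee_rot: [[-0.992, 0.125, 0.002], [0.125, 0.992, -0.001], [-0.002, -0.001, -1.0]]
wrist_force: [-0.5, -0.2, 2.2]
gripper_width: 0.758
gripper_force: 29.9
```

Contact. Release, rise, and look at the jar's place again.

Emit:
{"method": "servo_tool", "body": {
  "commands": [
    [[0.4,0,0,-1,0,0,0],[0.2,0,0,-1,0,0,0],[0.15,0,0,-1,0,0,0],[0.15,0,0,-1,0,0,0],[0.15,0,0,-5,0,0,0]]
  ]
}}

```text
time_s: 31.65
tcp_pos: [0.4952, 0.1164, 0.0352]
ee_rot: [[-0.992, 0.125, 0.0], [0.125, 0.992, -0.001], [-0.001, -0.001, -1.0]]
wrist_force: [0.4, 0.0, 0.6]
gripper_width: 0.849
gripper_force: 0.0
```

Emit:
{"method": "servo_tool", "body": {
  "commands": [
    [[0.15,0,0,-10,0,0,0],[0.15,0,0,-40,0,0,0],[0.15,0,0,-80,0,0,0],[0,0,0,-125,0,0,0],[0,0,0,-145,0,0,0]]
  ]
}}

```text
time_s: 32.15
tcp_pos: [0.4971, 0.1175, 0.1859]
ee_rot: [[-0.992, 0.124, 0.009], [0.124, 0.992, 0.003], [-0.009, 0.004, -1.0]]
wrist_force: [0.3, -0.0, 0.1]
gripper_width: 0.949
gripper_force: 0.0
```

Run:
```python
from h import *
import pickle
st()
d={n:shot(n,n+'3.png') for n in('top','side')}
pickle.dump(d,open('c3.pkl','wb'))
a=cv2.imread('pics/top3.png')[150:315,170:400];b=cv2.imread('pics/side3.png')[150:345,150:350]
a=cv2.resize(a,None,fx=1.7,fy=1.7);b=cv2.resize(b,None,fx=2,fy=2)
a=cv2.copyMakeBorder(a,0,b.shape[0]-a.shape[0],0,0,0);im=np.hstack([a,b]);print(a.shape,im.shape);cv2.imwrite('pics/f.png',im)
print(proj(d['side'],(.6567,-.0612,.066)),proj(d['top'],(.6567,-.0612,.066)))
```

```text
t 32.15 tcp [0.4971 0.1175 0.1859] yawY 82.9 z [ 0.009  0.003 -1.   ] F [ 0.3 -0.   0.1] w 0.949 gf 0.0 j [  32.   13.  -20.    0.  -56. -129.]
(390, 391, 3) (390, 791, 3)
[317.6 236.2] [276.2 179.3]
```

View pics/f.png

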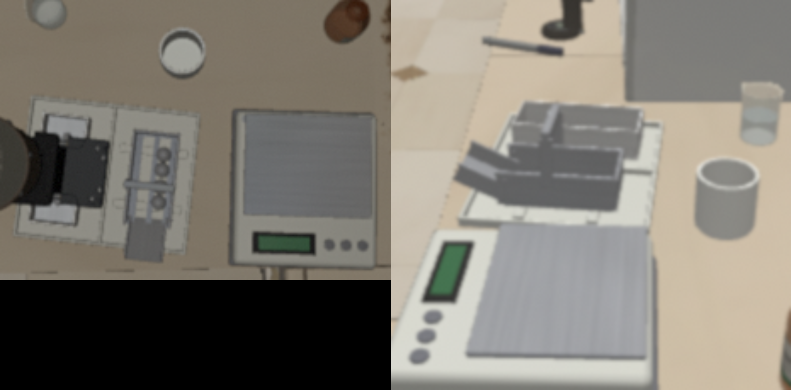

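The pan stands in the flat bay, the basket is on the rails with good balls at (164,155), (162,168) and (158,202), and the jar stands where I left it at (0.657,−0.061). Now I'll fetch the jar.

```bash
python3 -c "
from h import *
plan((.657,-.061,.15),down(82.9),2)
plan((.491,-.24,.17),down(82.9),2,(.657,-.061,.17),down(82.9))"
```

```text
[[-5, -4, 1, 0.0, 0.0, -0.0], [-19, -16, 4, 0.0, 0.001, -0.0], [-39, -34, 8, 0.001, 0.002, -0.0], [-63, -55, 13, 0.002, 0.003, -0.0], [-90, -79, 18, 0.002, 0.005, -0.0]]
[[-27, -23, 5, 0.001, 0.001, -0.0], [-51, -45, 10, 0.001, 0.003, -0.0], [-71, -62, 14, 0.002, 0.004, -0.0], [-85, -74, 17, 0.002, 0.005, -0.0], [-90, -79, 18, 0.002, 0.005, -0.0]]
[[4, -6, 0, 0.0, 0.0, 0.0], [15, -21, 0, 0.0, 0.0, 0.0], [31, -43, 0, 0.0, 0.0, 0.0], [50, -70, 0, 0.0, 0.0, 0.0], [71, -99, 0, 0.0, 0.0, 0.0]]
[[21, -29, 0, 0.0, 0.0, 0.0], [40, -56, 0, 0.0, 0.0, 0.0], [56, -78, 0, 0.0, 0.0, 0.0], [67, -94, 0, 0.0, 0.0, 0.0], [71, -99, 0, 0.0, 0.0, 0.0]]
```

Emit:
{"method": "servo_tool", "body": {
  "commands": [
    [[0,-5,-4,1,0,0,0],[0,-19,-16,4,0,0,0],[0,-39,-34,8,0,0,0],[0,-63,-55,13,0,0,0],[0,-90,-79,18,0,0,0]]
  ]
}}

```text
time_s: 32.75
tcp_pos: [0.5744, 0.026, 0.1607]
ee_rot: [[-0.992, 0.124, -0.002], [0.124, 0.992, -0.002], [0.002, -0.002, -1.0]]
wrist_force: [0.4, 0.6, -0.2]
gripper_width: 0.998
gripper_force: 0.0
```

Emit:
{"method": "servo_tool", "body": {
  "commands": [
    [[0,-27,-23,5,0,0,0],[0,-51,-45,10,0,0,0],[0,-71,-62,14,0,0,0],[0,-85,-74,17,0,0,0],[0,-90,-79,18,0,0,0]]
  ]
}}

```text
time_s: 33.25
tcp_pos: [0.6539, -0.0644, 0.1417]
ee_rot: [[-0.992, 0.127, -0.003], [0.127, 0.992, -0.001], [0.003, -0.002, -1.0]]
wrist_force: [0.2, 0.7, 0.2]
gripper_width: 1.001
gripper_force: 0.0
```

Emit:
{"method": "servo_tool", "body": {
  "commands": [
    [[0,0,0,0,0,0,0],[0,0,0,0,0,0,0],[0,0,0,0,0,0,0],[0,0,0,0,0,0,0],[0,0,0,0,0,0,0]]
  ]
}}

```text
time_s: 33.75
tcp_pos: [0.654, -0.0619, 0.1453]
ee_rot: [[-0.992, 0.124, 0.002], [0.124, 0.992, -0.001], [-0.002, -0.0, -1.0]]
wrist_force: [-0.2, 0.5, -0.7]
gripper_width: 0.999
gripper_force: 0.0
```

```bash
python3 -c "
from h import *
st();go((.657,-.061,.041),down(82.9))"
```

```text
t 33.75 tcp [ 0.654  -0.0619  0.1453] yawY 82.9 z [ 0.002 -0.001 -1.   ] F [-0.2  0.5 -0.7] w 0.999 gf 0.0 j [   9.   29.   -2.    0.  -59. -106.]
shift [ -2.6   1.3 104.3] turn [-0.     0.002 -0.   ] t 33.75 w 0.999
```

Emit:
{"method": "servo_tool", "body": {
  "commands": [
    [[0,-2,1,12,0,0,0],[0,-3,1,40,0,0,0],[0,-3,1,72,0,0,0],[0,-3,1,96,0,0,0],[0,-3,1,104,0,0,0]]
  ]
}}

```text
time_s: 34.25
tcp_pos: [0.6551, -0.062, 0.0369]
ee_rot: [[-0.992, 0.125, -0.005], [0.125, 0.992, -0.001], [0.005, -0.002, -1.0]]
wrist_force: [-0.2, -0.0, -0.2]
gripper_width: 0.999
gripper_force: 0.0
```

Emit:
{"method": "servo_tool", "body": {
  "commands": [
    [[0,0,0,0,0,0,0],[0.2,0,0,0,0,0,0],[0.4,0,0,0,0,0,0],[0.6,0,0,0,0,0,0],[0.6,0,0,0,0,0,0]]
  ]
}}

```text
time_s: 34.75
tcp_pos: [0.6581, -0.0619, 0.0421]
ee_rot: [[-0.992, 0.125, 0.004], [0.125, 0.992, -0.0], [-0.004, 0.0, -1.0]]
wrist_force: [0.1, 0.6, 1.0]
gripper_width: 0.749
gripper_force: 30.0
```

Emit:
{"method": "servo_tool", "body": {
  "commands": [
    [[0.6,0,0,-8,0,0,0],[0.6,0,0,-30,0,0,0],[0.6,0,0,-70,0,0,0],[0.6,0,0,-110,0,0,0],[0.6,0,0,-130,0,0,0]]
  ]
}}

```text
time_s: 35.25
tcp_pos: [0.6586, -0.062, 0.1754]
ee_rot: [[-0.992, 0.124, 0.007], [0.124, 0.992, -0.001], [-0.007, 0.0, -1.0]]
wrist_force: [0.4, 0.5, -2.8]
gripper_width: 0.744
gripper_force: 30.0
```

```bash
python3 -c "
from h import *
st()"
```

```text
t 35.25 tcp [ 0.6586 -0.062   0.1754] yawY 82.9 z [ 0.007 -0.001 -1.   ] F [ 0.4  0.5 -2.8] w 0.744 gf 30.0 j [   9.   28.    1.    0.  -63. -106.]
```

Emit:
{"method": "servo_tool", "body": {
  "commands": [
    [[0.6,4,-6,0,0,0,0],[0.6,15,-21,0,0,0,0],[0.6,31,-43,0,0,0,0],[0.6,50,-70,0,0,0,0],[0.6,71,-99,0,0,0,0]]
  ]
}}

```text
time_s: 35.75
tcp_pos: [0.5719, -0.1518, 0.1683]
ee_rot: [[-0.992, 0.125, -0.003], [0.125, 0.992, -0.0], [0.003, -0.0, -1.0]]
wrist_force: [-0.6, -0.4, -2.3]
gripper_width: 0.746
gripper_force: 30.0
```

Emit:
{"method": "servo_tool", "body": {
  "commands": [
    [[0.6,21,-29,0,0,0,0],[0.6,40,-56,0,0,0,0],[0.6,56,-78,0,0,0,0],[0.6,67,-94,0,0,0,0],[0.6,71,-99,0,0,0,0]]
  ]
}}

```text
time_s: 36.25
tcp_pos: [0.4884, -0.2415, 0.1689]
ee_rot: [[-0.992, 0.128, -0.003], [0.128, 0.992, 0.001], [0.003, 0.0, -1.0]]
wrist_force: [0.1, 0.4, -1.2]
gripper_width: 0.748
gripper_force: 30.0
```

Emit:
{"method": "servo_tool", "body": {
  "commands": [
    [[0.6,0,0,10,0,0,0],[0.6,0,0,25,0,0,0],[0.6,0,0,42,0,0,0],[0.6,0,0,55,0,0,0],[0.6,0,0,60,0,0,0]]
  ]
}}

```text
time_s: 36.75
tcp_pos: [0.4907, -0.2395, 0.1079]
ee_rot: [[-0.992, 0.124, -0.003], [0.124, 0.992, 0.001], [0.003, 0.0, -1.0]]
wrist_force: [0.5, 0.1, -2.9]
gripper_width: 0.745
gripper_force: 30.0
```

Emit:
{"method": "servo_tool", "body": {
  "commands": [
    [[0.6,0,0,0,0,0,0],[0.6,0,0,0,0,0,0],[0.6,0,0,0,0,0,0],[0.6,0,0,0,0,0,0],[0.6,0,0,0,0,0,0]]
  ]
}}

```text
time_s: 37.25
tcp_pos: [0.492, -0.2407, 0.1113]
ee_rot: [[-0.992, 0.125, 0.002], [0.125, 0.992, -0.001], [-0.003, -0.001, -1.0]]
wrist_force: [-0.4, 0.3, -2.5]
gripper_width: 0.748
gripper_force: 30.0
```

Emit:
{"method": "servo_tool", "body": {
  "commands": [
    [[0.6,0,0,2,0,0,0],[0.6,0,0,5,0,0,0],[0.6,0,0,8,0,0,0],[0.6,0,0,8,0,0,0],[0.6,0,0,8,0,0,0]]
  ]
}}

```text
time_s: 37.75
tcp_pos: [0.4916, -0.2407, 0.1025]
ee_rot: [[-0.992, 0.125, 0.001], [0.125, 0.992, -0.001], [-0.001, -0.001, -1.0]]
wrist_force: [0.9, -0.3, -1.8]
gripper_width: 0.749
gripper_force: 30.0
```

Emit:
{"method": "servo_tool", "body": {
  "commands": [
    [[0.6,0,0,0.5,0,0,0],[0.6,0,0,1,0,0,0],[0.6,0,0,1.5,0,0,0],[0.6,0,0,1.5,0,0,0],[0.6,0,0,1.5,0,0,0]]
  ]
}}

```text
time_s: 38.25
tcp_pos: [0.4918, -0.2407, 0.102]
ee_rot: [[-0.992, 0.125, 0.002], [0.125, 0.992, -0.001], [-0.002, -0.001, -1.0]]
wrist_force: [-3.4, 2.5, 5.6]
gripper_width: 0.748
gripper_force: 30.0
```

Contact. Release and rise, then turn to the basket's yaw and go above its bar at (0.468,−0.0234).

Emit:
{"method": "servo_tool", "body": {
  "commands": [
    [[0.4,0,0,-1,0,0,0],[0.2,0,0,-1,0,0,0],[0,0,0,-1,0,0,0],[0,0,0,-1,0,0,0],[0,0,0,-5,0,0,0]]
  ]
}}

```text
time_s: 38.75
tcp_pos: [0.4915, -0.2406, 0.1059]
ee_rot: [[-0.992, 0.125, 0.0], [0.125, 0.992, -0.001], [-0.0, -0.001, -1.0]]
wrist_force: [-1.1, 0.3, -0.1]
gripper_width: 0.961
gripper_force: 0.0
```

Emit:
{"method": "servo_tool", "body": {
  "commands": [
    [[0,0,0,-10,0,0,0],[0,0,0,-40,0,0,0],[0,0,0,-70,0,0,0],[0,0,0,-90,0,0,0],[0,0,0,-90,0,0,0]]
  ]
}}

```text
time_s: 39.25
tcp_pos: [0.4937, -0.2413, 0.2007]
ee_rot: [[-0.992, 0.124, 0.01], [0.124, 0.992, -0.003], [-0.01, -0.002, -1.0]]
wrist_force: [-0.6, 0.5, -0.4]
gripper_width: 0.999
gripper_force: 0.0
```

```bash
python3 -c "
from h import *
st();plan((.468,-.0234,.16),down(172.8),4)"
```

```text
t 39.25 tcp [ 0.4937 -0.2413  0.2007] yawY 82.9 z [ 0.01  -0.003 -1.   ] F [-0.6  0.5 -0.4] w 0.999 gf 0.0 j [ -9.  16. -14.   0. -60. -88.]
[[0, 2, 0, -0.0, 0.0, -0.011], [1, 6, 1, -0.0, 0.0, -0.044], [3, 13, 2, -0.001, 0.0, -0.095], [6, 22, 4, -0.001, 0.001, -0.163], [8, 33, 6, -0.001, 0.001, -0.245]]
[[0, 13, 2, -0.001, 0.0, -0.094], [0, 28, 5, -0.001, 0.001, -0.197], [0, 43, 8, -0.002, 0.001, -0.307], [0, 59, 11, -0.003, 0.002, -0.422], [0, 75, 14, -0.003, 0.002, -0.54]]
[[-8, 14, 3, -0.001, 0.0, -0.117], [-17, 28, 6, -0.001, 0.001, -0.232], [-25, 41, 9, -0.002, 0.001, -0.343], [-32, 53, 12, -0.003, 0.002, -0.446], [-39, 65, 14, -0.003, 0.002, -0.54]]
[[-10, 5, 2, -0.0, 0.0, -0.082], [-18, 10, 4, -0.001, 0.001, -0.15], [-25, 13, 5, -0.001, 0.001, -0.201], [-29, 15, 6, -0.001, 0.001, -0.234], [-30, 16, 6, -0.001, 0.001, -0.245]]
```

Emit:
{"method": "servo_tool", "body": {
  "commands": [
    [[0,0,2,0,0,0,-0.011],[0,1,6,0,0,0,-0.044],[0,3,13,0,0,0,-0.095],[0,6,22,0,0,0,-0.163],[0,8,33,0,0,0,-0.245]]
  ]
}}

```text
time_s: 39.75
tcp_pos: [0.4869, -0.2063, 0.1948]
ee_rot: [[-0.992, -0.124, -0.002], [-0.124, 0.992, -0.0], [0.002, -0.0, -1.0]]
wrist_force: [0.3, -0.1, 0.9]
gripper_width: 1.003
gripper_force: 0.0
```

Emit:
{"method": "servo_tool", "body": {
  "commands": [
    [[0,0,13,2,0,0,-0.094],[0,0,28,5,0,0,-0.197],[0,0,43,8,0,0,-0.307],[0,0,59,11,0,0,-0.422],[0,0,75,14,0,0,-0.54]]
  ]
}}

```text
time_s: 40.25
tcp_pos: [0.4779, -0.1316, 0.1808]
ee_rot: [[-0.786, -0.618, -0.001], [-0.618, 0.786, -0.001], [0.002, 0.0, -1.0]]
wrist_force: [-0.5, -1.2, -0.8]
gripper_width: 1.004
gripper_force: 0.0
```

Emit:
{"method": "servo_tool", "body": {
  "commands": [
    [[0,-8,14,3,0,0,-0.117],[0,-17,28,6,0,0,-0.232],[0,-25,41,9,0,0,-0.343],[0,-32,53,12,0,0,-0.446],[0,-39,65,14,0,0,-0.54]]
  ]
}}

```text
time_s: 40.75
tcp_pos: [0.4688, -0.0564, 0.1667]
ee_rot: [[-0.357, -0.934, -0.002], [-0.934, 0.357, -0.001], [0.002, 0.001, -1.0]]
wrist_force: [-0.1, 0.1, -0.0]
gripper_width: 0.999
gripper_force: 0.0
```

Emit:
{"method": "servo_tool", "body": {
  "commands": [
    [[0,-10,5,2,0,0,-0.082],[0,-18,10,4,0,0,-0.15],[0,-25,13,5,0,0,-0.2],[0,-29,15,6,0,0,-0.234],[0,-30,16,6,0,0,-0.245]]
  ]
}}

```text
time_s: 41.25
tcp_pos: [0.4652, -0.0231, 0.1612]
ee_rot: [[-0.124, -0.992, -0.001], [-0.992, 0.124, -0.001], [0.001, 0.0, -1.0]]
wrist_force: [-0.0, 0.4, 0.4]
gripper_width: 1.005
gripper_force: 0.0
```

Emit:
{"method": "servo_tool", "body": {
  "commands": [
    [[0,0,0,0,0,0,0],[0,0,0,0,0,0,0],[0,0,0,0,0,0,0],[0,0,0,0,0,0,0],[0,0,0,0,0,0,0]]
  ]
}}

```text
time_s: 41.75
tcp_pos: [0.4658, -0.0236, 0.1621]
ee_rot: [[-0.126, -0.992, 0.001], [-0.992, 0.126, -0.001], [0.001, -0.002, -1.0]]
wrist_force: [0.3, 0.5, -0.3]
gripper_width: 1.002
gripper_force: 0.0
```

Run:
```python
from h import *
st();go((.468,-.0234,.09),down(172.8))
import pickle
d={n:shot(n,n+'4.png') for n in('top','side')}
pickle.dump(d,open('c4.pkl','wb'))
a=cv2.imread('pics/top4.png')[195:315,290:400];b=cv2.imread('pics/side4.png')[150:345,150:330]
a=cv2.resize(a,None,fx=2.2,fy=2.2);b=cv2.resize(b,None,fx=2.9,fy=2.9)
a=cv2.copyMakeBorder(a,0,b.shape[0]-a.shape[0],0,0,0);im=np.hstack([a,b]);print(a.shape,im.shape);cv2.imwrite('pics/g.png',im)
print(proj(d['side'],(.4916,-.2407,.126)),proj(d['top'],(.4916,-.2407,.126)))
```

```text
t 41.75 tcp [ 0.4658 -0.0236  0.1621] yawY 172.8 z [ 0.001 -0.001 -1.   ] F [ 0.3  0.5 -0.3] w 1.002 gf 0.0 j [ 17.  11. -27.   0. -52. -24.]
shift [-0.5 -2.  72.1] turn [-0.002 -0.001 -0.001] t 41.75 w 1.002
(566, 242, 3) (566, 764, 3)
[234.7 262.3] [359.2 246.9]
```

View pics/g.png

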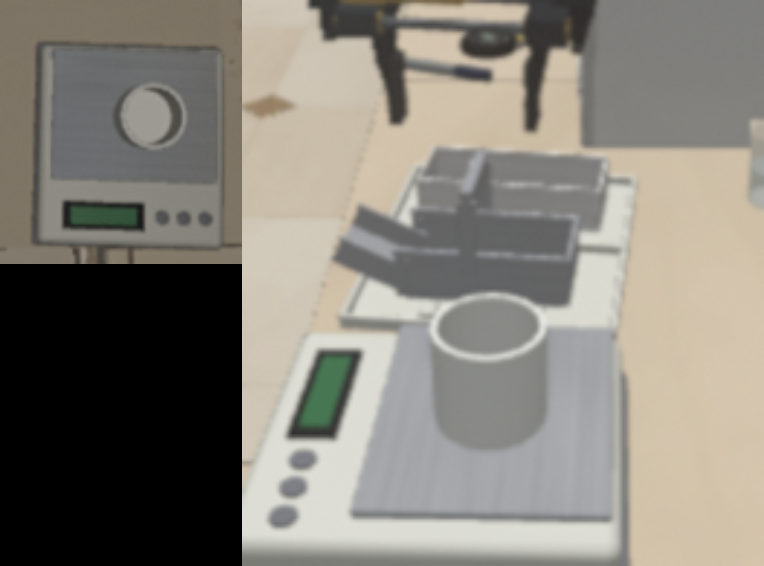

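The jar stands upright on the plate, with its rim centre at side px (235,263), matching the predicted (0.4915,−0.241). Now I'll grip the basket again.

Emit:
{"method": "servo_tool", "body": {
  "commands": [
    [[0.3,0,-2,10,0,0,0],[0.3,0,-2,28,0,0,0],[0.3,0,-2,50,0,0,0],[0.3,0,-2,66,0,0,0],[0.3,0,-2,72,0,0,0]]
  ]
}}

```text
time_s: 42.35
tcp_pos: [0.4666, -0.0241, 0.0879]
ee_rot: [[-0.126, -0.992, -0.003], [-0.992, 0.126, -0.002], [0.002, 0.002, -1.0]]
wrist_force: [-1.0, 0.1, 0.1]
gripper_width: 0.716
gripper_force: 0.0
```

Emit:
{"method": "servo_tool", "body": {
  "commands": [
    [[0.5,0,0,0,0,0,0],[1,0,0,0,0,0,0],[1,0,0,0,0,0,0],[1,0,0,0,0,0,0],[1,0,0,0,0,0,0]]
  ]
}}

```text
time_s: 42.85
tcp_pos: [0.4682, -0.0236, 0.0906]
ee_rot: [[-0.126, -0.992, 0.003], [-0.992, 0.126, -0.0], [0.0, -0.003, -1.0]]
wrist_force: [-0.4, 0.6, -0.3]
gripper_width: 0.327
gripper_force: 0.0
```

Emit:
{"method": "servo_tool", "body": {
  "commands": [
    [[1,0,0,0,0,0,0],[1,0,0,0,0,0,0],[1,0,0,0,0,0,0],[1,0,0,0,0,0,0],[1,0,0,0,0,0,0]]
  ]
}}

```text
time_s: 43.35
tcp_pos: [0.4683, -0.0237, 0.0902]
ee_rot: [[-0.125, -0.992, 0.002], [-0.992, 0.125, -0.001], [0.001, -0.002, -1.0]]
wrist_force: [0.6, -0.9, -0.1]
gripper_width: 0.114
gripper_force: 30.0
```

```bash
python3 -c "
from h import *
st()"
```

```text
t 43.35 tcp [ 0.4683 -0.0237  0.0902] yawY 172.8 z [ 0.002 -0.001 -1.   ] F [ 0.6 -0.9 -0.1] w 0.114 gf 30.0 j [ 17.  17. -32.   0. -41. -24.]
```

```bash
cat >> h.py <<'E'
L=np.array([0,.103,.0492])
def pourpose(lip,phi,yaw=270):
    R=down(yaw)@Ro.from_rotvec([np.radians(phi),0,0]).as_matrix(); return np.array(lip)-R@L,R
E
python3 -c "
from h import *
p,R=pourpose((.4915,-.229,.2),0); print(p)
plan(p,R,4,(.468,-.0237,.25),down(172.8))"
```

```text
[ 0.4915 -0.126   0.2492]
[[1, 0, 0, 0.0, 0.0, -0.012], [3, -1, 0, 0.0, 0.0, -0.048], [6, -2, 0, 0.0, 0.0, -0.103], [10, -4, 0, 0.0, 0.0, -0.176], [15, -6, 0, 0.0, 0.0, -0.265]]
[[6, -1, 0, 0.0, 0.0, -0.101], [13, -1, 0, 0.0, 0.0, -0.213], [20, -2, 0, 0.0, 0.0, -0.332], [28, -2, 0, 0.0, 0.0, -0.456], [36, -3, 0, 0.0, 0.0, -0.583]]
[[7, 4, 0, 0.0, 0.0, -0.127], [14, 7, 0, 0.0, 0.0, -0.251], [20, 11, 0, 0.0, 0.0, -0.37], [26, 14, 0, 0.0, 0.0, -0.482], [32, 17, 0, 0.0, 0.0, -0.583]]
[[3, 5, 0, 0.0, 0.0, -0.089], [5, 9, 0, 0.0, 0.0, -0.162], [6, 12, 0, 0.0, 0.0, -0.218], [7, 14, 0, 0.0, 0.0, -0.253], [8, 14, 0, 0.0, 0.0, -0.265]]
```

Emit:
{"method": "servo_tool", "body": {
  "commands": [
    [[1,0,0,-4,0,0,0],[1,0,0,-14,0,0,0],[1,0,0,-30,0,0,0],[1,0,0,-52,0,0,0],[1,0,0,-80,0,0,0]]
  ]
}}

```text
time_s: 43.85
tcp_pos: [0.4661, -0.0239, 0.17]
ee_rot: [[-0.126, -0.992, -0.003], [-0.992, 0.126, -0.001], [0.002, 0.003, -1.0]]
wrist_force: [0.2, 0.1, -3.8]
gripper_width: 0.11
gripper_force: 30.0
```

Emit:
{"method": "servo_tool", "body": {
  "commands": [
    [[1,0,0,-28,0,0,0],[1,0,0,-50,0,0,0],[1,0,0,-67,0,0,0],[1,0,0,-76,0,0,0],[1,0,0,-80,0,0,0]]
  ]
}}

```text
time_s: 44.35
tcp_pos: [0.4674, -0.0235, 0.2507]
ee_rot: [[-0.126, -0.992, 0.002], [-0.992, 0.126, -0.0], [-0.0, -0.002, -1.0]]
wrist_force: [0.4, -0.4, -4.8]
gripper_width: 0.11
gripper_force: 30.0
```

Emit:
{"method": "servo_tool", "body": {
  "commands": [
    [[1,1,0,0,0,0,-0.012],[1,3,-1,0,0,0,-0.048],[1,6,-2,0,0,0,-0.103],[1,10,-4,0,0,0,-0.176],[1,15,-6,0,0,0,-0.265]]
  ]
}}

```text
time_s: 44.85
tcp_pos: [0.4709, -0.0394, 0.2486]
ee_rot: [[0.142, -0.99, -0.002], [-0.99, -0.142, -0.001], [0.001, 0.002, -1.0]]
wrist_force: [0.0, 0.1, -3.3]
gripper_width: 0.112
gripper_force: 30.0
```

Emit:
{"method": "servo_tool", "body": {
  "commands": [
    [[1,6,-1,0,0,0,-0.101],[1,13,-1,0,0,0,-0.213],[1,20,-2,0,0,0,-0.332],[1,28,-2,0,0,0,-0.456],[1,36,-3,0,0,0,-0.583]]
  ]
}}

```text
time_s: 45.35
tcp_pos: [0.4788, -0.0748, 0.2485]
ee_rot: [[0.665, -0.747, -0.002], [-0.747, -0.665, -0.001], [-0.001, 0.002, -1.0]]
wrist_force: [0.7, 0.1, -3.5]
gripper_width: 0.111
gripper_force: 30.0
```

Emit:
{"method": "servo_tool", "body": {
  "commands": [
    [[1,7,4,0,0,0,-0.127],[1,14,7,0,0,0,-0.251],[1,20,11,0,0,0,-0.37],[1,26,14,0,0,0,-0.482],[1,32,17,0,0,0,-0.583]]
  ]
}}

```text
time_s: 45.85
tcp_pos: [0.4873, -0.11, 0.2485]
ee_rot: [[0.966, -0.258, -0.002], [-0.258, -0.966, -0.001], [-0.002, 0.001, -1.0]]
wrist_force: [0.2, -0.6, -4.2]
gripper_width: 0.11
gripper_force: 30.0
```

Emit:
{"method": "servo_tool", "body": {
  "commands": [
    [[1,3,5,0,0,0,-0.089],[1,5,9,0,0,0,-0.162],[1,6,12,0,0,0,-0.218],[1,7,14,0,0,0,-0.253],[1,8,14,0,0,0,-0.265]]
  ]
}}

```text
time_s: 46.35
tcp_pos: [0.4914, -0.1255, 0.2487]
ee_rot: [[1.0, -0.0, -0.002], [-0.0, -1.0, -0.001], [-0.002, 0.001, -1.0]]
wrist_force: [-0.5, 0.3, -3.9]
gripper_width: 0.112
gripper_force: 30.0
```

```bash
python3 -c "
from h import *
st()
p,R=pourpose((.4915,-.229,.15),20); print(p)
plan(p,R,2)
p2,R2=pourpose((.4915,-.229,.133),24);plan(p2,R2,1,p,R)"
```

```text
t 46.35 tcp [ 0.4914 -0.1255  0.2487] yawY -90.0 z [-0.002 -0.001 -1.   ] F [-0.5  0.3 -3.9] w 0.112 gf 30.0 j [  4.  10. -14.   0. -66.  86.]
[ 0.4915     -0.14903905  0.23146095]
[[0, 1, 0, 0.01, 0.0, -0.0], [0, 2, 2, 0.036, 0.0, -0.0], [0, 5, 4, 0.076, 0.0, -0.0], [0, 8, 6, 0.123, 0.001, -0.0], [0, 12, 9, 0.175, 0.001, -0.0]]
[[0, 4, 2, 0.052, 0.0, -0.0], [0, 7, 4, 0.099, 0.001, -0.0], [0, 10, 5, 0.138, 0.001, -0.0], [0, 12, 6, 0.165, 0.001, -0.0], [0, 13, 6, 0.175, 0.001, -0.0]]
[[0, 1, 1, 0.007, -0.0, 0.0], [0, 3, 3, 0.025, 0.0, -0.0], [0, 6, 6, 0.045, 0.0, 0.0], [0, 9, 8, 0.063, 0.0, -0.0], [0, 9, 9, 0.07, 0.0, -0.0]]
```

Emit:
{"method": "servo_tool", "body": {
  "commands": [
    [[1,0,1,1,0.02,0,0],[1,0,3,2,0.045,0,0],[1,0,5,4,0.075,0,0],[1,0,7,5,0.105,0,0],[1,0,9,7,0.135,0,0]]
  ]
}}

```text
time_s: 46.85
tcp_pos: [0.4921, -0.1343, 0.2428]
ee_rot: [[1.0, -0.001, 0.001], [-0.001, -0.991, 0.136], [0.001, -0.136, -0.991]]
wrist_force: [0.8, -0.2, -3.6]
gripper_width: 0.11
gripper_force: 30.0
```

Emit:
{"method": "servo_tool", "body": {
  "commands": [
    [[1,0,1,1,0.01,0,0],[1,0,1,1,0.02,0,0],[1,0,2,1,0.03,0,0],[1,0,3,2,0.04,0,0],[1,0,3,2,0.04,0,0]]
  ]
}}

```text
time_s: 47.35
tcp_pos: [0.4921, -0.1371, 0.2406]
ee_rot: [[1.0, -0.001, 0.001], [-0.001, -0.985, 0.174], [0.001, -0.174, -0.985]]
wrist_force: [-0.3, 0.5, -3.5]
gripper_width: 0.109
gripper_force: 30.0
```

Emit:
{"method": "servo_tool", "body": {
  "commands": [
    [[1,0,0,0,0,0,0],[1,0,0,0,0,0,0],[1,0,1,1,0.02,0,0],[1,0,3,2,0.04,0,0],[1,0,4,3,0.06,0,0]]
  ]
}}

```text
time_s: 47.85
tcp_pos: [0.4922, -0.1406, 0.237]
ee_rot: [[1.0, -0.0, 0.002], [-0.001, -0.972, 0.234], [0.001, -0.234, -0.972]]
wrist_force: [-0.1, 0.7, -4.7]
gripper_width: 0.108
gripper_force: 30.0
```

Emit:
{"method": "servo_tool", "body": {
  "commands": [
    [[1,0,1,1,0.02,0,0],[1,0,3,2,0.045,0,0],[1,0,5,3,0.07,0,0],[1,0,7,4,0.09,0,0],[1,0,8,4,0.11,0,0]]
  ]
}}

```text
time_s: 48.35
tcp_pos: [0.4921, -0.1477, 0.2311]
ee_rot: [[1.0, -0.001, 0.001], [-0.001, -0.941, 0.339], [0.001, -0.339, -0.941]]
wrist_force: [-0.0, -0.9, -4.0]
gripper_width: 0.109
gripper_force: 30.0
```

```bash
python3 -c "
from h import *
st()
s=r.sense();print('lip',s['tcp_pos']+s['ee_rot']@L,'phi',np.degrees(np.arcsin(-s['ee_rot'][2,1])))
p,R=pourpose((.4915,-.229,.132),22); go(p,R)
plan(*pourpose((.4915,-.229,.132),32),2,p,R)
plan(*pourpose((.4915,-.229,.132),44),2,*pourpose((.4915,-.229,.132),32))
cv2.imwrite('pics/h.png',cv2.resize(cv2.cvtColor(r.capture('side')['pixels'],cv2.COLOR_RGB2BGR)[110:330,150:330],None,fx=2.7,fy=2.7,interpolation=cv2.INTER_CUBIC))
"
```

```text
t 48.35 tcp [ 0.4921 -0.1477  0.2311] yawY -90.0 z [ 0.001  0.339 -0.941] F [-0.  -0.9 -4. ] w 0.109 gf 30.0 j [-11.  16.  -4. -20. -75. 107.]
lip [ 0.49207417 -0.22789302  0.14987069] phi 19.814499887467353
shift [-0.6  9.1 12.5] turn [ 0.038 -0.001 -0.001] t 48.35 w 0.109
[[0, 0, 0, 0.005, -0.0, -0.0], [0, 1, -2, 0.018, 0.0, -0.0], [0, 2, -4, 0.038, 0.0, -0.0], [0, 4, -6, 0.061, -0.0, 0.0], [0, 5, -9, 0.087, 0.0, 0.0]]
[[0, 1, -3, 0.026, 0.0, -0.0], [0, 2, -5, 0.05, 0.0, -0.0], [0, 3, -7, 0.069, -0.0, -0.0], [0, 4, -8, 0.082, 0.0, -0.0], [0, 4, -9, 0.087, -0.0, -0.0]]
[[0, 0, -1, 0.006, 0.0, -0.0], [0, 1, -2, 0.022, -0.0, 0.0], [0, 3, -4, 0.045, -0.0, -0.0], [0, 4, -7, 0.074, 0.0, 0.0], [0, 6, -10, 0.105, -0.0, 0.0]]
[[0, 2, -3, 0.031, -0.0, -0.0], [0, 3, -6, 0.059, 0.0, -0.0], [0, 4, -9, 0.083, -0.0, -0.0], [0, 5, -10, 0.099, -0.0, -0.0], [0, 5, -11, 0.105, 0.0, -0.0]]
```

View pics/h.png

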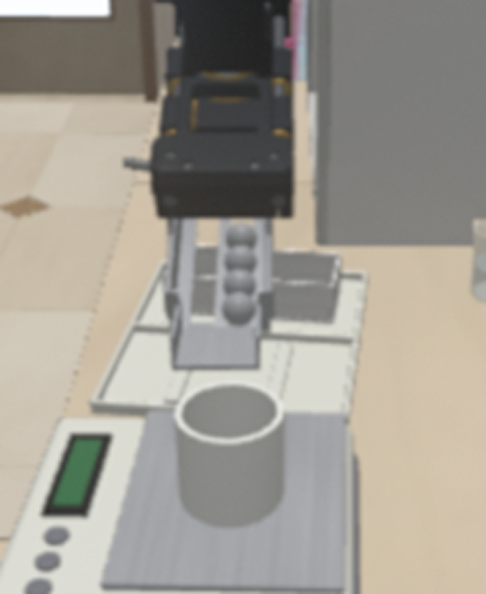

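Four good balls are lined up in the basket at (240,235) to (238,307). The chute lip spans (173..260,367), a little left of the jar's centre at (230,415), so I'll measure that offset.

```bash
python3 -c "
from h import *
import pickle
c=pickle.load(open('c4.pkl','rb'))['side']
for u,v in((214.1,245.6),(246.3,246.3),(230.2,246)):
    o,d=ray(c,u,v); print('y-plane',o+d*(-.228-o[1])/d[1], 'z.15',onz(c,u,v,.15))
print(proj(c,(.492,-.228,.15)))
"
```

```text
y-plane [ 0.45827781 -0.228       0.15042937] z.15 [ 0.4582 -0.2273  0.15  ]
y-plane [ 0.51052461 -0.228       0.14844863] z.15 [ 0.5106 -0.2304  0.15  ]
y-plane [ 0.48432064 -0.228       0.14934572] z.15 [ 0.4844 -0.229   0.15  ]
[234.9 245.6]
```

Emit:
{"method": "servo_tool", "body": {
  "commands": [
    [[1,1,1,2,0.005,0,0],[1,2,3,4,0.013,0,0],[1,3,6,8,0.024,0,0],[1,4,8,11,0.034,0,0],[1,4,9,12,0.038,0,0]]
  ]
}}

```text
time_s: 48.9
tcp_pos: [0.4961, -0.1518, 0.2162]
ee_rot: [[1.0, -0.001, 0.0], [-0.001, -0.927, 0.374], [0.0, -0.374, -0.928]]
wrist_force: [-0.4, 0.2, -3.4]
gripper_width: 0.109
gripper_force: 30.0
```

Emit:
{"method": "servo_tool", "body": {
  "commands": [
    [[1,0,0,0,0.005,0,0],[1,0,1,-2,0.018,0,0],[1,0,2,-4,0.038,0,0],[1,0,4,-6,0.061,0,0],[1,0,5,-9,0.087,0,0]]
  ]
}}

```text
time_s: 49.4
tcp_pos: [0.4962, -0.16, 0.2238]
ee_rot: [[1.0, 0.0, 0.002], [-0.001, -0.891, 0.454], [0.002, -0.454, -0.891]]
wrist_force: [0.4, 0.3, -3.7]
gripper_width: 0.108
gripper_force: 30.0
```

```bash
python3 -c "
from h import *
st()
s=r.sense();print('lip',s['tcp_pos']+s['ee_rot']@L,'phi',np.degrees(np.arcsin(-s['ee_rot'][2,1])))
"
```

```text
t 49.4 tcp [ 0.4962 -0.16    0.2238] yawY -90.0 z [ 0.002  0.454 -0.891] F [ 0.4  0.3 -3.7] w 0.108 gf 30.0 j [-16.  19.  -0. -26. -80. 113.]
lip [ 0.4962912  -0.22949886  0.13319268] phi 26.98752219696951
```

Pose as planned (27°, lip fixed at rim + 7 mm). Continue slowly.

Emit:
{"method": "servo_tool", "body": {
  "commands": [
    [[1,0,1,-3,0.026,0,0],[1,0,2,-5,0.05,0,0],[1,0,3,-7,0.069,0,0],[1,0,4,-8,0.082,0,0],[1,0,4,-9,0.087,0,0]]
  ]
}}

```text
time_s: 49.9
tcp_pos: [0.4961, -0.1677, 0.2295]
ee_rot: [[1.0, -0.001, 0.001], [-0.001, -0.849, 0.529], [0.001, -0.529, -0.849]]
wrist_force: [-0.3, 1.2, -4.0]
gripper_width: 0.113
gripper_force: 30.0
```

Emit:
{"method": "servo_tool", "body": {
  "commands": [
    [[1,0,0,-1,0.006,0,0],[1,0,1,-2,0.022,0,0],[1,0,3,-4,0.045,0,0],[1,0,4,-7,0.074,0,0],[1,0,6,-10,0.105,0,0]]
  ]
}}

```text
time_s: 50.4
tcp_pos: [0.4963, -0.1781, 0.2356]
ee_rot: [[1.0, 0.001, 0.002], [-0.0, -0.788, 0.616], [0.002, -0.616, -0.788]]
wrist_force: [0.1, 0.4, -2.1]
gripper_width: 0.112
gripper_force: 30.0
```

Emit:
{"method": "servo_tool", "body": {
  "commands": [
    [[1,0,2,-3,0.031,0,0],[1,0,3,-6,0.059,0,0],[1,0,4,-9,0.083,0,0],[1,0,5,-10,0.099,0,0],[1,0,5,-11,0.105,0,0]]
  ]
}}

```text
time_s: 50.9
tcp_pos: [0.4961, -0.1888, 0.2404]
ee_rot: [[1.0, -0.0, 0.002], [-0.001, -0.72, 0.694], [0.001, -0.694, -0.72]]
wrist_force: [-0.2, 0.9, -1.7]
gripper_width: 0.11
gripper_force: 30.0
```

Emit:
{"method": "servo_tool", "body": {
  "commands": [
    [[1,0,0,0,0,0,0],[1,0,0,0,0,0,0],[1,0,0,0,0,0,0],[1,0,0,0,0,0,0],[1,0,0,0,0,0,0]]
  ]
}}

```text
time_s: 51.4
tcp_pos: [0.4961, -0.1882, 0.2408]
ee_rot: [[1.0, 0.001, 0.001], [-0.0, -0.721, 0.693], [0.002, -0.693, -0.721]]
wrist_force: [0.2, 0.8, -1.7]
gripper_width: 0.108
gripper_force: 30.0
```

```bash
python3 -c "
from h import *
st()
s=r.sense();print('lip',s['tcp_pos']+s['ee_rot']@L,'phi',np.degrees(np.arcsin(-s['ee_rot'][2,1])))
cv2.imwrite('pics/i.png',cv2.resize(cv2.cvtColor(r.capture('side')['pixels'],cv2.COLOR_RGB2BGR)[110:330,150:350],None,fx=2.7,fy=2.7,interpolation=cv2.INTER_CUBIC))
"
```

```text
t 51.4 tcp [ 0.4961 -0.1882  0.2408] yawY -89.9 z [ 0.001  0.693 -0.721] F [ 0.2  0.8 -1.7] w 0.108 gf 30.0 j [-27.  26.   9. -38. -95. 121.]
lip [ 0.49628784 -0.22832832  0.13398026] phi 43.89051090244903
```

View pics/i.png

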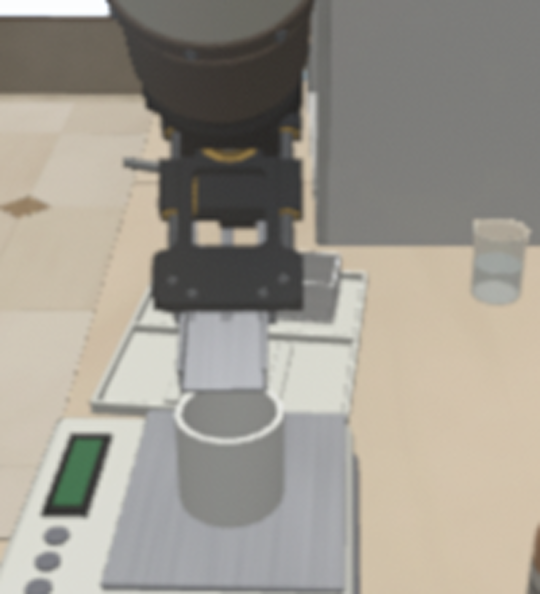

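The chute is over the jar mouth (lip at (185..267,388)), no ball is visible outside, and the wrist load fell from about 3.9 N to about 1.8 N, which is four balls' worth. I'll give a little extra tilt, then return.

Emit:
{"method": "servo_tool", "body": {
  "commands": [
    [[1,0,4,-7,0.07,0,0],[1,0,8,-14,0.14,0,0],[1,0,4,-7,0.07,0,0],[1,0,8,-14,0.14,0,0],[1,0,8,-14,0.14,0,0]]
  ]
}}

```text
time_s: 51.95
tcp_pos: [0.496, -0.2048, 0.2442]
ee_rot: [[1.0, -0.002, 0.002], [-0.002, -0.616, 0.788], [-0.0, -0.788, -0.616]]
wrist_force: [0.3, 0.7, -2.4]
gripper_width: 0.117
gripper_force: 30.1
```

Emit:
{"method": "servo_tool", "body": {
  "commands": [
    [[1,0,0,0,0,0,0],[1,0,0,0,0,0,0],[1,0,0,0,0,0,0],[1,0,0,0,0,0,0],[1,0,0,0,0,0,0]]
  ]
}}

```text
time_s: 52.45
tcp_pos: [0.4961, -0.2037, 0.2455]
ee_rot: [[1.0, 0.001, 0.001], [-0.0, -0.617, 0.787], [0.002, -0.787, -0.617]]
wrist_force: [1.2, 0.4, -2.7]
gripper_width: 0.111
gripper_force: 30.0
```

```bash
python3 -c "
from h import *
st()
s=r.sense();p0,R0=s['tcp_pos'],s['ee_rot'];print('lip',p0+R0@L,'phi',np.degrees(np.arcsin(-R0[2,1])))
p1=p0+[0,.02,.09]
plan(p1,R0,1)
plan(*pourpose((.4963,-.2,.2),0),3,p1,R0)
"
```

```text
t 52.45 tcp [ 0.4961 -0.2037  0.2455] yawY -89.9 z [ 0.001  0.787 -0.617] F [ 1.2  0.4 -2.7] w 0.111 gf 30.0 j [ -31.   29.   13.  -44. -102.  123.]
lip [ 0.49632284 -0.2285185   0.13406414] phi 51.89715667568671
[[0, -9, -4, 0.0, 0.0, 0.0], [0, -29, -14, 0.0, 0.0, 0.0], [0, -54, -26, 0.0, 0.0, 0.0], [0, -75, -36, 0.0, 0.0, 0.0], [0, -83, -40, 0.0, 0.0, 0.0]]
[[0, 0, 2, -0.012, -0.0, 0.0], [0, 1, 6, -0.044, -0.0, 0.0], [0, 1, 13, -0.094, -0.0, 0.0], [0, 3, 21, -0.159, -0.0, 0.0], [0, 4, 31, -0.235, -0.0, 0.0]]
[[0, -1, 11, -0.084, -0.0, 0.0], [0, -3, 23, -0.173, -0.0, 0.0], [0, -4, 35, -0.263, -0.001, 0.0], [0, -6, 47, -0.352, -0.001, 0.0], [0, -7, 58, -0.436, -0.001, 0.0]]
[[0, -5, 9, -0.076, -0.0, 0.0], [0, -10, 16, -0.141, -0.0, 0.0], [0, -14, 22, -0.191, -0.0, 0.0], [0, -16, 26, -0.223, -0.0, 0.0], [0, -17, 27, -0.235, -0.0, 0.0]]
```

Emit:
{"method": "servo_tool", "body": {
  "commands": [
    [[1,0,-9,-4,0,0,0],[1,0,-29,-14,0,0,0],[1,0,-54,-26,0,0,0],[1,0,-75,-36,0,0,0],[1,0,-83,-40,0,0,0]]
  ]
}}

```text
time_s: 52.95
tcp_pos: [0.4962, -0.1841, 0.3386]
ee_rot: [[1.0, 0.005, 0.004], [0.0, -0.619, 0.785], [0.006, -0.785, -0.619]]
wrist_force: [0.4, 0.1, -1.9]
gripper_width: 0.109
gripper_force: 30.0
```

Emit:
{"method": "servo_tool", "body": {
  "commands": [
    [[1,0,0,2,-0.012,0,0],[1,0,1,6,-0.044,0,0],[1,0,1,13,-0.094,0,0],[1,0,3,21,-0.159,0,0],[1,0,4,31,-0.235,0,0]]
  ]
}}

```text
time_s: 53.45
tcp_pos: [0.4956, -0.1623, 0.3106]
ee_rot: [[1.0, -0.002, -0.001], [-0.001, -0.785, 0.62], [-0.002, -0.62, -0.785]]
wrist_force: [-0.0, 0.9, -1.4]
gripper_width: 0.111
gripper_force: 30.0
```

Emit:
{"method": "servo_tool", "body": {
  "commands": [
    [[1,0,-1,11,-0.084,0,0],[1,0,-3,23,-0.173,0,0],[1,0,-4,35,-0.263,0,0],[1,0,-6,47,-0.352,0,0],[1,0,-7,58,-0.436,0,0]]
  ]
}}

```text
time_s: 53.95
tcp_pos: [0.4953, -0.1198, 0.2703]
ee_rot: [[1.0, 0.001, -0.001], [0.001, -0.973, 0.23], [-0.001, -0.23, -0.973]]
wrist_force: [-0.6, -0.4, -1.6]
gripper_width: 0.11
gripper_force: 30.0
```

Emit:
{"method": "servo_tool", "body": {
  "commands": [
    [[1,0,-5,9,-0.076,0,0],[1,0,-10,16,-0.141,0,0],[1,0,-14,22,-0.191,0,0],[1,0,-16,26,-0.223,0,0],[1,0,-17,27,-0.235,0,0]]
  ]
}}

```text
time_s: 54.45
tcp_pos: [0.4946, -0.0967, 0.2475]
ee_rot: [[1.0, 0.002, -0.003], [0.002, -1.0, -0.001], [-0.003, 0.001, -1.0]]
wrist_force: [0.0, -0.0, -2.1]
gripper_width: 0.111
gripper_force: 30.0
```

```bash
python3 -c "
from h import *
st()
plan((.468,-.0234,.2),down(172.8),4)
"
```

```text
t 54.45 tcp [ 0.4946 -0.0967  0.2475] yawY -89.9 z [-0.003 -0.001 -1.   ] F [ 0.  -0.  -2.1] w 0.111 gf 30.0 j [  7.  10. -15.   0. -66.  83.]
[[0, -1, 0, 0.0, 0.0, 0.012], [-1, -2, 1, 0.0, 0.0, 0.048], [-2, -4, 3, 0.0, 0.0, 0.103], [-3, -8, 5, 0.0, 0.0, 0.177], [-4, -11, 7, 0.001, 0.0, 0.265]]
[[-3, -4, 3, 0.0, 0.0, 0.101], [-6, -8, 6, 0.0, 0.0, 0.213], [-9, -13, 9, 0.001, 0.0, 0.332], [-12, -17, 13, 0.001, 0.001, 0.457], [-15, -22, 16, 0.001, 0.001, 0.584]]
[[-5, -2, 4, 0.0, 0.0, 0.127], [-11, -4, 7, 0.0, 0.0, 0.251], [-16, -6, 10, 0.001, 0.0, 0.371], [-21, -8, 14, 0.001, 0.001, 0.482], [-25, -10, 16, 0.001, 0.001, 0.584]]
[[-4, 1, 2, 0.0, 0.0, 0.089], [-7, 2, 5, 0.0, 0.0, 0.162], [-10, 2, 6, 0.0, 0.0, 0.218], [-11, 2, 7, 0.001, 0.0, 0.253], [-12, 3, 7, 0.001, 0.0, 0.265]]
```

Emit:
{"method": "servo_tool", "body": {
  "commands": [
    [[1,0,-1,0,0,0,0.012],[1,-1,-2,1,0,0,0.048],[1,-2,-4,3,0,0,0.103],[1,-3,-8,5,0,0,0.177],[1,-4,-11,7,0,0,0.265]]
  ]
}}

```text
time_s: 54.95
tcp_pos: [0.4921, -0.0872, 0.2424]
ee_rot: [[0.964, -0.267, 0.001], [-0.267, -0.964, 0.001], [0.001, -0.001, -1.0]]
wrist_force: [0.2, -0.2, -1.3]
gripper_width: 0.11
gripper_force: 30.0
```

Emit:
{"method": "servo_tool", "body": {
  "commands": [
    [[1,-3,-4,3,0,0,0.101],[1,-6,-8,6,0,0,0.213],[1,-9,-13,9,0,0,0.332],[1,-12,-17,13,0,0,0.457],[1,-15,-22,16,0,0,0.584]]
  ]
}}

```text
time_s: 55.45
tcp_pos: [0.4833, -0.062, 0.2263]
ee_rot: [[0.655, -0.756, 0.001], [-0.756, -0.655, 0.001], [0.0, -0.001, -1.0]]
wrist_force: [0.1, -0.6, -2.8]
gripper_width: 0.111
gripper_force: 30.0
```

Emit:
{"method": "servo_tool", "body": {
  "commands": [
    [[1,-5,-2,4,0,0,0.127],[1,-11,-4,7,0,0,0.251],[1,-16,-6,10,0,0,0.371],[1,-21,-8,14,0,0,0.482],[1,-25,-10,16,0,0,0.584]]
  ]
}}

```text
time_s: 55.95
tcp_pos: [0.4742, -0.0366, 0.2102]
ee_rot: [[0.131, -0.991, 0.001], [-0.991, -0.131, 0.001], [-0.001, -0.001, -1.0]]
wrist_force: [-1.0, 0.7, -1.0]
gripper_width: 0.109
gripper_force: 30.0
```

Emit:
{"method": "servo_tool", "body": {
  "commands": [
    [[1,-4,1,2,0,0,0.089],[1,-7,2,5,0,0,0.162],[1,-10,2,6,0,0,0.218],[1,-11,2,7,0,0,0.253],[1,-12,3,7,0,0,0.265]]
  ]
}}

```text
time_s: 56.45
tcp_pos: [0.4699, -0.0252, 0.2034]
ee_rot: [[-0.129, -0.992, 0.001], [-0.992, 0.129, 0.0], [-0.001, -0.001, -1.0]]
wrist_force: [-0.5, -1.0, -2.3]
gripper_width: 0.111
gripper_force: 30.0
```

```bash
python3 -c "
from h import *
st()
go((.468,-.0234,.094),down(172.8))
c=shot('top','top5.png')
K=c['pixels'];u,v=proj(c,(.4915,-.241,.126)).astype(int)
cv2.imwrite('pics/jt.png',c['pixels'][v-20:v+20,u-20:u+20])
g=cv2.cvtColor(K,cv2.COLOR_RGB2GRAY);print(u,v);print(g[v-16:v+18:2,u-18:u+18:2])
"
```

```text
t 56.45 tcp [ 0.4699 -0.0252  0.2034] yawY 172.6 z [ 0.001  0.    -1.   ] F [-0.5 -1.  -2.3] w 0.111 gf 30.0 j [ 17.   8. -23.  -0. -58. -24.]
shift [ -1.4   2.2 109.4] turn [-0.001  0.001 -0.004] t 56.45 w 0.111
359 247
[[110 109 110 110 110 109 110 108 110 109 107 106 106 108 107 106 105 106]
 [107 107 106 108 108 104 112 123 134 139 135 124 115 106 106 106 105 105]
 [107 106 107 103  89 122 144 132 105  83  84 103 135 136 107 104 103 104]
 [107 108 102  81 125 122 140 156 114  77  75  69  69 107 139 112 106 105]
 [107 104  78 121 126  90  84 112  85  95  97  83  73  70  99 143 106 105]
 [110  90  85 144  96 105  92  69  83 100 103  86  98  75  74 120 128 105]
 [105  77 112 121  86  98  88  91  85  89  91  85 146  91  76  89 139 102]
 [ 98  75 125 123  76  78  94 148 117  71  71 123 159 112  77  76 148 107]
 [ 91  75 140 116  77  86 149 129  79  90  88 110 157 131  78  75 144 112]
 [ 96  76 125 110  94  86 120 108  88 104  97  84 151 131  77  76 145 109]
 [100  75 110 130 106  94  91 109  81  95  93  86 153 116  77  81 145 103]
 [107  79  82 143  92  83 114 150 103  87  93 126 155  92  77 104 136 102]
 [110  97  72 118 124 106 149 156 154 152 153 159 125  74  80 141 118 104]
 [110 109  85  74 138 142 154 155 156 156 157 128  77  79 128 128 104 105]
 [110 108 106  89  79 131 147 149 146 136 108  76 109 140 127 104 104 104]
 [111 109 110 109  98  84 106 135 136 135 137 138 133 115 105 104 104 103]
 [109 106 107 107 107 108 106 101 108 113 112 107 104 105 105 106 104 105]]
```

The jar image shows four round ball blobs, so all four balls are inside. Now I'll lower the basket onto the rails.

Emit:
{"method": "servo_tool", "body": {
  "commands": [
    [[1,0,0,5,0,0,0],[1,-1,1,20,0,0,0],[1,-1,2,42,0,0,0],[1,-1,2,64,0,0,0],[1,-1,2,85,0,0,0]]
  ]
}}

```text
time_s: 57.0
tcp_pos: [0.4681, -0.0238, 0.1176]
ee_rot: [[-0.128, -0.992, 0.002], [-0.992, 0.128, 0.0], [-0.001, -0.001, -1.0]]
wrist_force: [-0.3, 0.2, -1.9]
gripper_width: 0.113
gripper_force: 30.0
```

Emit:
{"method": "servo_tool", "body": {
  "commands": [
    [[1,0,0,10,0,0,0],[1,0,0,16,0,0,0],[1,0,0,19,0,0,0],[1,0,0,20,0,0,0],[1,0,0,20,0,0,0]]
  ]
}}

```text
time_s: 57.5
tcp_pos: [0.4687, -0.0235, 0.0992]
ee_rot: [[-0.127, -0.992, 0.003], [-0.992, 0.127, 0.0], [-0.001, -0.003, -1.0]]
wrist_force: [-0.1, 0.2, -2.5]
gripper_width: 0.112
gripper_force: 30.0
```

Emit:
{"method": "servo_tool", "body": {
  "commands": [
    [[1,0,0,1,0,0,0],[1,0,0,2,0,0,0],[1,0,0,3,0,0,0],[1,0,0,3,0,0,0],[1,0,0,3,0,0,0]]
  ]
}}

```text
time_s: 58.0
tcp_pos: [0.4682, -0.0236, 0.0956]
ee_rot: [[-0.128, -0.992, 0.001], [-0.992, 0.128, 0.0], [-0.0, -0.001, -1.0]]
wrist_force: [-0.1, 0.2, -1.6]
gripper_width: 0.11
gripper_force: 30.0
```

Emit:
{"method": "servo_tool", "body": {
  "commands": [
    [[1,0,0,1,0,0,0],[1,0,0,2,0,0,0],[1,0,0,3,0,0,0],[1,0,0,4,0,0,0],[1,0,0,4,0,0,0]]
  ]
}}

```text
time_s: 58.5
tcp_pos: [0.4681, -0.0236, 0.0914]
ee_rot: [[-0.128, -0.992, 0.001], [-0.992, 0.128, 0.0], [-0.0, -0.001, -1.0]]
wrist_force: [0.7, -0.1, -1.8]
gripper_width: 0.112
gripper_force: 30.0
```

Emit:
{"method": "servo_tool", "body": {
  "commands": [
    [[1,0,0,0.5,0,0,0],[1,0,0,1,0,0,0],[1,0,0,1.5,0,0,0],[1,0,0,1.5,0,0,0],[1,0,0,1.5,0,0,0]]
  ]
}}

```text
time_s: 59.0
tcp_pos: [0.4682, -0.0236, 0.0902]
ee_rot: [[-0.128, -0.992, 0.001], [-0.992, 0.128, 0.0], [-0.0, -0.001, -1.0]]
wrist_force: [-0.9, 0.2, -0.2]
gripper_width: 0.111
gripper_force: 30.0
```

Touching. Release, rise well clear, and check by numbers.

Emit:
{"method": "servo_tool", "body": {
  "commands": [
    [[1,0,0,0.5,0,0,0],[0.8,0,0,0,0,0,0],[0.6,0,0,0,0,0,0],[0.5,0,0,0,0,0,0],[0.4,0,0,0,0,0,0]]
  ]
}}

```text
time_s: 59.5
tcp_pos: [0.4684, -0.0235, 0.0901]
ee_rot: [[-0.128, -0.992, 0.002], [-0.992, 0.128, 0.0], [-0.0, -0.002, -1.0]]
wrist_force: [-0.2, 0.1, 0.3]
gripper_width: 0.386
gripper_force: 0.0
```

Emit:
{"method": "servo_tool", "body": {
  "commands": [
    [[0.3,0,0,0,0,0,0],[0.3,0,0,-10,0,0,0],[0.3,0,0,-40,0,0,0],[0.3,0,0,-80,0,0,0],[0.3,0,0,-120,0,0,0]]
  ]
}}

```text
time_s: 60.0
tcp_pos: [0.4677, -0.0238, 0.212]
ee_rot: [[-0.127, -0.992, 0.001], [-0.992, 0.127, -0.0], [-0.0, -0.001, -1.0]]
wrist_force: [0.3, 0.0, 0.0]
gripper_width: 0.69
gripper_force: 0.0
```

Emit:
{"method": "servo_tool", "body": {
  "commands": [
    [[0.3,0,20,-20,0,0,0],[0.3,0,50,-40,0,0,0],[0.3,0,80,-50,0,0,0],[0.3,0,90,-50,0,0,0],[0.3,0,90,-50,0,0,0]]
  ]
}}

```text
time_s: 60.5
tcp_pos: [0.3779, -0.0121, 0.2608]
ee_rot: [[-0.127, -0.992, 0.003], [-0.992, 0.127, 0.001], [-0.002, -0.003, -1.0]]
wrist_force: [-0.2, -0.2, -0.2]
gripper_width: 0.698
gripper_force: 0.0
```

Run:
```python
from h import *
import pickle
st()
d={n:shot(n,n+'6.png') for n in('top','side')}
old=pickle.load(open('c4.pkl','rb'));o1=pickle.load(open('c3.pkl','rb'))
# basket/pan/jar zones compared with earlier side views, bystanders in the top view
def diff(a,b,box,n):
    v0,v1,u0,u1=box; x=a['pixels'][v0:v1,u0:u1].astype(int)-b['pixels'][v0:v1,u0:u1].astype(int)
    print(n,'changed px frac',(np.abs(x).max(2)>25).mean().round(3))
diff(d['side'],old['side'],(200,265,180,300),'tray+basket+pan side')
diff(d['side'],old['side'],(252,310,205,260),'jar side')
diff(d['side'],old['side'],(180,235,320,350),'beaker')
diff(d['side'],old['side'],(280,350,340,390),'bottle')
# steel-grey pan content from top
c=d['top'];g=cv2.cvtColor(c['pixels'],cv2.COLOR_RGB2GRAY)
for X in((.42,.13,.044),(.495,.117,.02),(.57,.11,.044)): print(proj(c,X))
u,v=proj(c,(.495,.117,.02)).astype(int); print(g[v-34:v+36:3,u-18:u+20:2])
```

```text
t 60.5 tcp [ 0.3779 -0.0121  0.2608] yawY 172.7 z [ 0.003  0.001 -1.   ] F [-0.2 -0.2 -0.2] w 0.698 gf 0.0 j [ 23.  -5. -28.   0. -66. -30.]
tray+basket+pan side changed px frac 0.0
jar side changed px frac 0.0
beaker changed px frac 0.0
bottle changed px frac 0.0
[197.5 281.4]
[204.7 249.5]
[205.8 218. ]
[[119 111 132 139 139 130 139 134 136 133 140 140 139 139 139 139 139 139
  140]
 [116  99 139 139 137  84  88 123 112 110 100 101 108 126 129 117 118 135
  126]
 [119  98 140 140 132  58 115 148 146 148 149 148 145 145 145 143 141 127
   79]
 [120 117 140 139 140  52 141 148 146 147 147 146 144 144 146 145 146 135
   58]
 [116 129 139 139 106  60 143 149 145 148 147 137 133 145 147 145 143 137
   70]
 [112 132 140 143  90  80 147 147 147 148 129  93  83 114 147 146 146 108
   83]
 [102 138 140 133  76  96 149 147 148 149 149 130 119 146 147 146 149  90
   95]
 [ 97 141 139 137  54 125 149 148 148 149 147 144 145 146 146 146 136  82
  124]
 [112 140 138 132  53 144 141  99 104 149 146 145 146 146 147 148 136  67
  135]
 [128 139 141  92  69 145 126  89  76 141 147 145 145 147 147 14
[... 451 characters left out ...]
 127  91 112 145 145 147 149 146 101  86 141
  140]
 [140 131  60 113 147 147 148 148 147 144 145 145 149 150 145  86 107 140
  140]
 [139 140  51 138 147 146 147 147 112  84 107 148 148 149 139  72 123 139
  139]
 [139 105  61 142 147 147 147 144 103  86  92 147 148 148 140  58 133 140
  139]
 [143  90  77 147 146 147 146 144 145 143 145 147 148 146 140  77 140 140
  139]
 [132  75  96 148 146 149 147 144 144 144 144 147 149 148 100  89 141 138
  139]
 [127  59 109 134 135 142 144 144 144 145 145 147 150 147  86 108 141 138
  139]
 [140 131 133 127 129 129 129 105  94 103 103 101  96 102  71 129 139 139
  139]
 [139 138 139 138 138 140 140 139 139 138 137 136 140 141 136 140 139 139
  139]]
```

```bash
python3 -c "
from station import r
print(r.finish_job())"
```

```text
the job is handed in; nothing more can be done
None
```

The job is handed in at about 60 s with no verdict shown: my last checks found the four good balls in the jar on the balance, the five worn balls in the pan in the flat bay, the basket back on the rails (empty by wrist load), and the beaker and bottle unmoved.

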